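# Make up the tank kits

## Robot

A 7-joint arm with a two-finger parallel gripper is mounted at the origin on the work surface. World frame = base frame: x ahead of the robot, y to its left, z up, the work surface at z = 0. Lengths are in m, angles in rad, forces in N, time in s.
With the tool pointing down it reaches from about 0.4 to 0.875 m from the base axis. Payload 19.3 kg.
Tool frame: the origin (TCP) lies on the centre line of the jaws, within the pads' length; the fingertips stand 14 mm ahead of it and the grasp point (between the pads) lies 5 mm behind it; x points along the fingers, y is the direction in which the jaws open and shut, and the axes are right-handed (so a half turn about x gives the same grasp; the last joint's range is limited). The gripper opens to 85 mm and grips with 20 to 120 N. Pads are 22 mm wide; open, the fingers measure 114 mm over their backs; the gripper's body (76 mm by 85 mm) begins 54 mm behind the grasp point. The pads swing forward as they close: fully open they stand 13 mm farther back than shut.
Start: joints at [-1.211, 0.521, -0.036, 1.599, 0.021, 1.021, -0.113], TCP at [0.26, 0.568, 0.245] pointing down, gripper open.
Joint ranges: [-2.91, 2.91], [-0.3, 2.13], [-1.5, 1.42], [0.17, 2.43], [-1.26, 4.41], [0.16, 1.93], [-2.52, 2.52]. Speed limits (rad/s): [1.89, 1.89, 2.39, 2.39, 3.01, 3.01, 3.01].

## Interface

Orientations are given as [roll, pitch, yaw] about the fixed x, y, z axes, in that order (R = Rz(yaw) Ry(pitch) Rx(roll)).
In Python, from workcell import monitor, optics, bot gives the robot as it stands.
- The arm moves only by the tool arm_command, never from a script. Its arguments are lists of equal length, an entry for each row: "delta_pos": the shift along the tool's x, y, z as a fraction of full scale, a list of three; "rotation": the turn, a rotation vector about the tool's x, y, z as a fraction of full scale, a list of three. In form: {"delta_pos": [[dx, dy, dz], ...], "rotation": [[wx, wy, wz], ...]}. A call has 1 to 10 rows; each row shifts and turns the pose as measured when the row begins, along the tool's axes as they then stand; what a row does not reach is not made up. Full scale, the value 1, is 30 mm for a shift and 6 degrees for a turn. A row lasts 1/10 s, in which the tool goes at most 50 mm and 8.59 degrees, less where a joint would pass 70% of its speed; a pose out of reach is approached as far as the arm can. A call with a number of a shift or a turn outside -1 to 1 is refused whole. A call with a gripper value outside its range is refused whole. "gripper" is the closure, from -1 (fully open) to 1 (shut), so that 0 is half open, set as the call begins (left out, the last holds). The fingers move at their own pace and stop on an object; "grip_force" is the grip in N (left out, the last holds). Time passes only in rows, so rows that do not move let the fingers close. It gives the time, the measured TCP pose, the force and the opening at its end, in the units of the state.
- monitor.observe(): the state, without advancing time (a new reading comes with each control period).
- optics.grab_frame(name): name is "scene" or "top" or "wrist"; returns the picture (480x640x3 uint8, red, green, blue); there is no depth.
- optics.camera_params(name): a dict with "fx", "fy", "cx", "cy" (pixels), "origin" and "rotation" of the camera in the world. Camera axes: x right, y down, z forward; pixel columns grow to the right and rows downward; lengths in m; the calibration is good to about 2 mm. A picture is of the moment at which its call begins: read the wrist's pose just before it. camera_params takes no time and is no camera call; for the wrist camera it gives the pose at the moment of the call.
- bot.job_done(): hands the job in, once; it reports no verdict.
The state is a dict: "clock": time; "qpos": joint angles; "qd": joint speeds; "joint_efforts": joint torques, N m; "position": TCP position; "tool_rot": TCP orientation; "force": force on the tool from outside, world axes, zero at the start; "moment": the same for the moment, N m; "grip_width": finger opening in m.
Only numpy, scipy, OpenCV 4.12 (cv2) and the standard library are available. Lean on these libraries where they do the work, as an engineer would, in place of code of your own. Each camera call takes 0.05 s, during which the arm holds its last target. There are 200 camera calls.

## Task

Make up three kits for the rearing tubs, each piece upright and in the middle of its place: on the blue tray the limpet beaker on the black mat and the air stone on the white mat; on the yellow tray the mussel beaker on the black mat and the red-capped bottle on the white mat; and the small orange dipper nested inside the big steel dipper, standing on its floor, with its handle fanned about a quarter turn (to either side) from the big one's handle. Keep the two beakers upright on the way and leave the blue-capped bottle where it stands.

Things in the scene. Friction and masses are not known exactly. Their poses are not given: they have to be found in the camera images.
- limpet_beaker_c (a point): Open glass beaker 54 mm across and 55 mm high, wall 3 mm, straight-sided, about 0.11 kg, standing loose on the table, with one golden cone-shaped limpet shell fixed inside on its floor. This point is on its axis, half-way up (27.5 mm above its underside); z up along its axis.
- mussel_beaker_c (a point): Open glass beaker 54 mm across and 55 mm high, wall 3 mm, straight-sided, about 0.11 kg, standing loose on the table, with a pair of long blue-black mussels fixed inside on a white floor disc. This point is on its axis, half-way up (27.5 mm above its underside); z up along its axis.
- air_stone_c (a point): Air stone: a black disc foot 52 mm across and 8 mm thick, on it an upright off-white cylinder 26 mm across from 8 to 52 mm height, topped by a black spigot 8 mm across up to 62 mm. About 0.14 kg, loose. This point is on its axis, 31 mm above its underside; z up.
- red_bottle_c (a point): White round bottle with a red cap, 48 mm across and 75 mm high overall, about 0.11 kg, standing loose on the table. This point is on its axis, half-way up (37.5 mm above its underside); z up.
- blue_bottle_c (a point): White round bottle with a blue cap, 48 mm across and 75 mm high overall, about 0.11 kg, standing loose on the table. This point is on its axis, half-way up (37.5 mm above its underside); z up. It belongs to no kit and stays where it stands.
- small_dipper_c (a point): Small dipper: orange plastic cup, straight-sided, 50 mm across and 85 mm high, about 0.09 kg, loose. A 10 mm thick hook-shaped handle leaves its side along its own +x, level at 74 mm height, reaching 63 mm from the axis, its end bent down to 51 mm height. This point is on the cup's axis, half-way up (42.5 mm above its underside); z up.
- big_dipper: Big dipper: steel cup, straight-sided, 78 mm across outside, 72 mm inside, 45 mm high, inner floor 5 mm above its underside, 0.5 kg, standing loose on the table. Its flat handle leaves its side along its own +x at 27 to 34 mm height and reaches 111 mm from the axis. Origin: centre of its underside; z up.
- blue_tray: Blue kit tray. Two round mats, 68 mm across and flush with the tray floor, lie on its long middle line: the black one 47 mm from the origin along +y, the white one 47 mm along -y. Outside 110 mm (x) by 200 mm (y), floor 4 mm above the table, rim 10 mm above the table and 5 mm thick. Fixed. Origin: centre of the underside; z up.
- yellow_tray: Yellow kit tray. Two round mats, 68 mm across and flush with the tray floor, lie on its long middle line: the black one 47 mm from the origin along +y, the white one 47 mm along -y. Outside 110 mm (x) by 200 mm (y), floor 4 mm above the table, rim 10 mm above the table and 5 mm thick. Fixed. Origin: centre of the underside; z up.
Mind the look-alikes: they are no part of the job. Leave any green or turquoise look-alike of the part that bears air_stone_c alone.

How it is judged:
By the outcome, as a careful person would: the job done as asked, in the order asked, and still so for the second after the job is handed in, with the robot touching nothing.
It also fails if it takes over 144 s, if anything falls off the work surface, if the arm or the gripper's body presses on something with over 40 N, if the wrist force passes 120 N, or if a joint passes its speed limit or range.

## Working session

There is one attempt and no reset: what is moved stays moved. The work goes in short steps, Python scripts to look and compute and a tool call to move; the robot and the scene stay as the last step left them, time stands still between calls to the robot, and variables do not carry over. Pictures are saved under pics/ and viewed, about 12 in all and at most 16, crops included, and the job is handed in when it is done.

Besides the shell and the picture viewer there is one more tool, called after ">>>" as a command line: name --argument value ..., lists and objects as JSON in quotes. arm_command: Moves the arm, as the interface text tells. Its arguments: {"type":"object","properties":{"delta_pos":{"type":"array","items":{"type":"array","items":{"type":"number"}}},"rotation":{"type":"array","items":{"type":"array","items":{"type":"number"}}},"gripper":{"type":"number"},"grip_force":{"type":"number"}},"required":["delta_pos","rotation"]}

```bash
mkdir -p pics; ls
python3 - <<'E'
from workcell import monitor, optics, bot
import cv2
print(monitor.observe())
for n in ("scene","top"):
    cv2.imwrite(f"pics/{n}0.png",optics.grab_frame(n)[:,:,::-1]); print(n,optics.camera_params(n))
print(optics.camera_params("wrist"))
E
```

```text
pics
{'clock': 0.0, 'qpos': array([-1.21119876,  0.52202944, -0.03633137,  1.59999786,  0.02123552,
        1.02108499, -0.11280785]), 'qd': array([-0.00013463, -0.00158298,  0.00038457,  0.00063811,  0.0007101 ,
       -0.00020733,  0.00120649]), 'joint_efforts': array([-2.45997207e-04, -9.27107334e+01,  1.97979525e+00, -3.69951117e+01,
        1.78589911e-02,  7.79728463e-03,  1.52901979e-06]), 'position': array([0.26033661, 0.56785239, 0.24471971]), 'tool_rot': array([-1.47497019,  1.5696626 , -1.90476375]), 'force': array([-0.05856224, -0.40952715, -0.26040968]), 'moment': array([ 0.00903094, -0.03292742,  0.03432675]), 'grip_width': 0.0855395877852909}
scene {'fx': 604.3007970476165, 'fy': 604.3007970476165, 'cx': 321.76120393642765, 'cy': 238.89115820962635, 'origin': array([ 0.85808573, -0.43722927,  1.06531844]), 'rotation': array([-2.61037529e+00,  1.99760004e-04,  7.47117420e-01])}
top {'fx': 515.2030148742642, 'fy': 515.2030148742642, 'cx': 322.1467059202151, 'cy': 235.10276807906118, 'origin': array([0.32533681, 0.00213294, 1.21296549]), 'rotation': array([-3.04535603, -0.01557225, -1.57889352])}
{'fx': 414.412826644968, 'fy': 414.412826644968, 'cx': 315.417885197027, 'cy': 245.4307525788364, 'origin': array([0.18471189, 0.60248536, 0.37382589]), 'rotation': array([2.81463482e+00, 1.10508935e-03, 1.14143668e+00])}
```

View pics/top0.png

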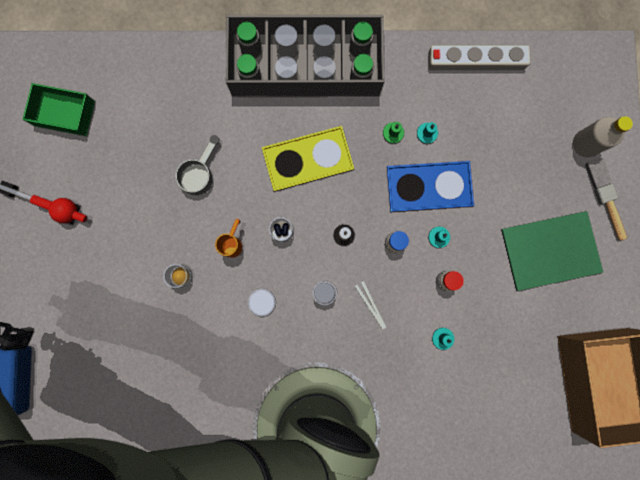

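View pics/scene0.png

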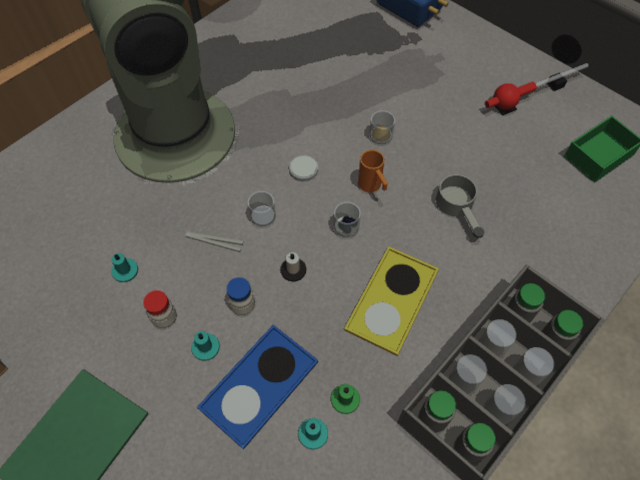

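```bash
cat > h.py <<'E'
import numpy as np, cv2
from scipy.spatial.transform import Rotation as Ro
from workcell import monitor, optics, bot
def ray(cam,uv,z):
    R=Ro.from_euler('xyz',cam['rotation']).as_matrix()
    uv=np.atleast_2d(uv).astype(float)
    d=np.c_[(uv[:,0]-cam['cx'])/cam['fx'],(uv[:,1]-cam['cy'])/cam['fy'],np.ones(len(uv))]@R.T
    return cam['origin']+d*((z-cam['origin'][2])/d[:,2])[:,None]
def proj(cam,p):
    R=Ro.from_euler('xyz',cam['rotation']).as_matrix()
    c=(np.atleast_2d(p)-cam['origin'])@R
    return np.c_[c[:,0]/c[:,2]*cam['fx']+cam['cx'],c[:,1]/c[:,2]*cam['fy']+cam['cy']]
def blobs(img,lo,hi,amin=30):
    hsv=cv2.cvtColor(img,cv2.COLOR_RGB2HSV)
    m=cv2.inRange(hsv,np.array(lo),np.array(hi))
    n,_,st,ce=cv2.connectedComponentsWithStats(m)
    return m,[(ce[i].round(1),st[i]) for i in range(1,n) if st[i][4]>=amin]
def go(xyz,ydir=None):
    """delta in tool units (30mm, 6deg) to reach xyz tool-down, jaw axis along world angle ydir (deg)"""
    s=monitor.observe(); R=Ro.from_euler('xyz',s['tool_rot']); M=R.as_matrix()
    d=M.T@(np.array(xyz)-s['position'])/0.03
    y=M[:,1]; cur=np.degrees(np.arctan2(y[1],y[0]))
    t=cur if ydir is None else cur+((ydir-cur+90)%180-90)
    a=np.radians(t); X=np.array([0,0,-1.]);Y=np.array([np.cos(a),np.sin(a),0]);Z=np.cross(X,Y)
    w=Ro.from_matrix(M.T@np.c_[X,Y,Z]).as_rotvec(degrees=True)/6
    print('pos',s['position'].round(4),'jaw',round(cur,1),'q7',s['qpos'][6].round(2),'F',s['force'].round(1),'grip',round(s['grip_width'],4),'t',round(s['clock'],1))
    print('total delta',d.round(2),'rot',w.round(2))
E
python3 - <<'E'
from h import *
t=optics.camera_params('top'); s=optics.camera_params('scene')
for n,p,z in [('limpet',(178,276),.03),('mussel',(282,231),.03),('stone',(344,234.5),.05),('red',(452,281),.075),('blue',(398,241),.075),('small',(229,244),.08),('small_h',(238,222),.07),('big',(194,178),.03),('big_h',(215,141),.03)]:
    w=ray(t,p,z); print(n,w[0].round(3),'r',np.hypot(*w[0,:2]).round(3),'scene px',proj(s,w)[0].round(0))
img=cv2.imread('pics/top0.png')[:,:,::-1].copy()
for n,lo,hi in [('yellow',(25,120,120),(33,255,255)),('blue',(105,120,90),(120,255,255))]:
    m,_=blobs(img,lo,hi); m[:120]=0; m[300:]=0
    c=max(cv2.findContours(m,0,1)[0],key=cv2.contourArea)
    r=cv2.minAreaRect(c); bp=cv2.boxPoints(r); W=ray(t,bp,.01)
    print(n,r,W.mean(0).round(4),[np.linalg.norm(W[i]-W[i-1]).round(4) for i in range(4)])
    x,y,w,h=cv2.boundingRect(c); sub=img[y:y+h,x:x+w]
    fill=np.zeros(m.shape,np.uint8); cv2.drawContours(fill,[c],-1,255,-1)
    hsv=cv2.cvtColor(img,cv2.COLOR_RGB2HSV)
    for k,mm in [('black',hsv[:,:,2]<60),('white',(hsv[:,:,2]>150)&(hsv[:,:,1]<60))]:
        mm=(mm&(fill>0)).astype(np.uint8); mm=cv2.morphologyEx(mm,2,np.ones((5,5)))
        M=cv2.moments(mm,True); u=(M['m10']/M['m00'],M['m01']/M['m00'])
        print(' ',k,np.round(u,1),'diam mm',2*np.sqrt(M['m00']/np.pi)*2.33,ray(t,u,.004)[0].round(4))
E
```

```text
limpet [0.348 0.312 0.03 ] r 0.467 scene px [382. 127.]
mussel [0.45  0.075 0.03 ] r 0.456 scene px [346. 220.]
stone [ 0.439 -0.067  0.05 ] r 0.444 scene px [293. 257.]
red [ 0.331 -0.303  0.075] r 0.449 scene px [158. 299.]
blue [ 0.421 -0.185  0.075] r 0.46 scene px [240. 286.]
small [0.416 0.189 0.08 ] r 0.457 scene px [371. 163.]
small_h [0.466 0.171 0.07 ] r 0.496 scene px [384. 184.]
big [0.575 0.279 0.03 ] r 0.639 scene px [456. 193.]
big_h [0.662 0.232 0.03 ] r 0.702 scene px [477. 232.]
yellow ((307.4845886230469, 157.7769317626953), (45.431602478027344, 83.67131805419922), 74.74488067626953) [0.6267 0.0156 0.01  ] [np.float64(0.1097), np.float64(0.2002), np.float64(0.1104), np.float64(0.1986)]
  black [288.5 163.3] diam mm 61.37750515950396 [0.6146 0.0614 0.004 ]
  white [326.4 153. ] diam mm 65.46464619881398 [ 0.6393 -0.0295  0.004 ]
blue ((429.82489013671875, 185.78550720214844), (45.5826530456543, 84.2120132446289), 86.3086166381836) [ 0.5576 -0.2745  0.01  ] [np.float64(0.1095), np.float64(0.2019), np.float64(0.1099), np.float64(0.2002)]
  black [410.  187.1] diam mm 62.438222690342315 [ 0.5556 -0.2283  0.004 ]
  white [449.2 184.8] diam mm 64.66788653937671 [ 0.5608 -0.3223  0.004 ]
```

Run:
```python
from h import *
a=cv2.imread('pics/scene0.png')
c=lambda x,y:cv2.resize(a[y-50:y+50,x-60:x+60],None,fx=3,fy=3,interpolation=2)
cv2.imwrite('pics/crop1.png',np.vstack([np.hstack([c(380,140),c(346,220)]),np.hstack([c(293,257),c(170,310)])]))
go([.348,.312,.2]); 
for j in (0,45,90,135): go([.348,.312,.2],j)
s=monitor.observe();print(Ro.from_euler('xyz',s['tool_rot']).as_matrix().round(2)); print(Ro.from_euler('xyz',optics.camera_params('wrist')['rotation']).as_matrix().round(2))
```

```text
pos [0.2604 0.5679 0.2448] jaw 65.4 q7 -0.11 F [-0.5 -0.1 -0.1] grip 0.0855 t 0.1
total delta [ 1.5  -6.53  6.21] rot [0.   0.   0.01]
pos [0.2604 0.5679 0.2448] jaw 65.4 q7 -0.11 F [-0.5 -0.1 -0.1] grip 0.0855 t 0.1
total delta [ 1.5  -6.53  6.21] rot [1.09e+01 1.00e-02 1.00e-02]
pos [0.2604 0.5679 0.2448] jaw 65.4 q7 -0.11 F [-0.5 -0.1 -0.1] grip 0.0855 t 0.1
total delta [ 1.5  -6.53  6.21] rot [3.4  0.   0.01]
pos [0.2604 0.5679 0.2448] jaw 65.4 q7 -0.11 F [-0.5 -0.1 -0.1] grip 0.0855 t 0.1
total delta [ 1.5  -6.53  6.21] rot [-4.1  -0.    0.01]
pos [0.2604 0.5679 0.2448] jaw 65.4 q7 -0.11 F [-0.5 -0.1 -0.1] grip 0.0855 t 0.1
total delta [ 1.5  -6.53  6.21] rot [-1.16e+01 -1.00e-02  1.00e-02]
[[-0.    0.42  0.91]
 [-0.    0.91 -0.42]
 [-1.   -0.    0.  ]]
[[ 0.42  0.86  0.29]
 [ 0.91 -0.39 -0.13]
 [-0.    0.32 -0.95]]
```

View pics/crop1.png

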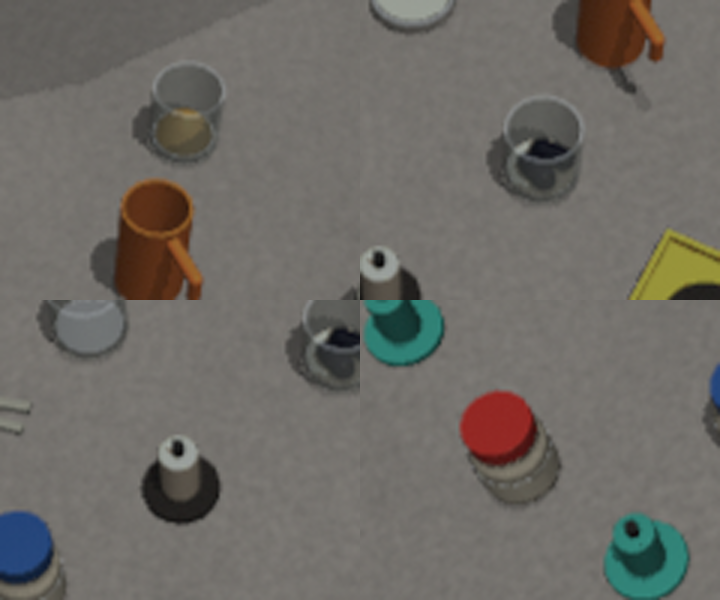

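Candidates (top-view pixels):
- **Limpet beaker:** gold content at (178,276). Look-alikes: mussel (282,231), empty beaker (325,293), dish (262,302).
- **Air stone:** white on black at (344,235). Turquoise ones at (440,237), (443,339), (428,132) and green at (394,132).
- **Red cap:** (452,281). Blue cap at (398,241), green caps in the rack.

The crops confirm these choices.

>>> arm_command --delta_pos '[[0.15, -0.65, 0.62], [0.15, -0.65, 0.62], [0.15, -0.65, 0.62], [0.15, -0.65, 0.62], [0.15, -0.65, 0.62], [0.15, -0.65, 0.62], [0.15, -0.65, 0.62], [0.15, -0.65, 0.62], [0.15, -0.65, 0.62], [0.15, -0.65, 0.62]]' --rotation '[[0, 0, 0], [0, 0, 0], [0, 0, 0], [0, 0, 0], [0, 0, 0], [0, 0, 0], [0, 0, 0], [0, 0, 0], [0, 0, 0], [0, 0, 0]]'

```text
clock: 1.1
position: [0.3483, 0.3053, 0.196]
tool_rot: [-1.924, 1.566, -2.348]
force: [0.4, 0.6, 0.1]
grip_width: 0.0857
```

Run:
```python
from h import *
go([.348,.312,.16])
c=optics.camera_params('wrist'); im=optics.grab_frame('wrist'); cv2.imwrite('pics/w1.png',im[:,:,::-1])
import json; json.dump({k:np.array(v).tolist() for k,v in c.items()},open('pics/w1.json','w'))
print(proj(c,[[.348,.312,0],[.348,.312,.055]]))
```

```text
pos [0.3483 0.3053 0.196 ] jaw 65.7 q7 0.3 F [0.4 0.6 0.1] grip 0.0857 t 1.1
total delta [ 1.2   0.21 -0.1 ] rot [-0.   -0.01  0.04]
[[324.19311655 210.41045629]
 [325.46360004 229.80381184]]
```

View pics/w1.png

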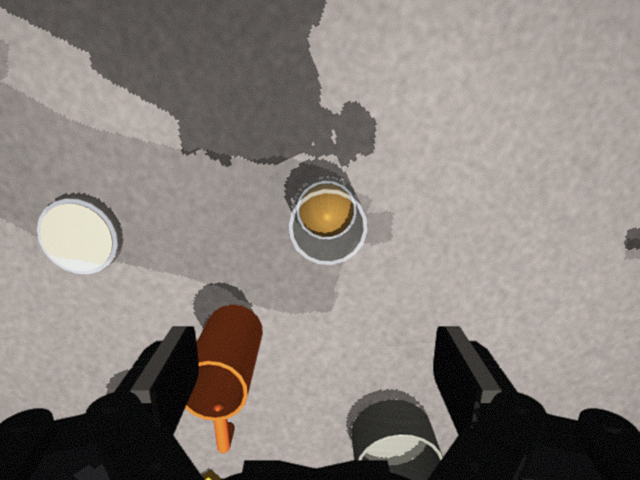

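Run:
```python
from h import *
import json; c={k:np.array(v) for k,v in json.load(open('pics/w1.json')).items()}
print(ray(c,[(328,227),(290,227),(366,227),(328,263)],.055).round(4), ray(c,[(325,212)],.01))
go([*ray(c,(328,227),.055)[0,:2],.042])
```

```text
[[0.3469 0.3144 0.055 ]
 [0.3363 0.2909 0.055 ]
 [0.3575 0.3378 0.055 ]
 [0.3708 0.3039 0.055 ]] [[0.34711218 0.31291121 0.01      ]]
pos [0.3495 0.3008 0.1953] jaw 65.5 q7 0.3 F [ 3.8 -6.2 -1.7] grip 0.0851 t 1.1
total delta [ 5.11  0.41 -0.26] rot [-0.   -0.01  0.07]
```

>>> arm_command --delta_pos '[[0.3, 0.2, -0.13], [0.6, 0.2, -0.13], [0.8, 0, 0], [0.8, 0, 0], [0.8, 0, 0], [0.8, 0, 0], [0.6, 0, 0], [0.3, 0, 0], [0.0, 0, 0], [0, 0, 0]]' --rotation '[[0, 0, 0.04], [0, 0, 0], [0, 0, 0], [0, 0, 0], [0, 0, 0], [0, 0, 0], [0, 0, 0], [0, 0, 0], [0, 0, 0], [0, 0, 0]]'

```text
clock: 2.15
position: [0.3442, 0.3213, 0.0362]
tool_rot: [-3.072, 1.568, 2.786]
force: [-0.2, -0.3, -0.9]
grip_width: 0.0856
```

Run:
```python
from h import *
go([.3469,.3144,.038])
```

```text
pos [0.3442 0.3213 0.0362] jaw 65.7 q7 0.26 F [-0.2 -0.3 -0.9] grip 0.0856 t 2.1
total delta [-0.06 -0.17  0.18] rot [-0.   -0.03  0.  ]
```

>>> arm_command --delta_pos '[[-0.06, -0.17, 0.18], [0, 0, 0], [0, 0, 0]]' --rotation '[[0, 0, 0], [0, 0, 0], [0, 0, 0]]'

```text
clock: 2.45
position: [0.3481, 0.3146, 0.04]
tool_rot: [2.286, 1.567, 1.861]
force: [0.4, 0.3, 0.1]
grip_width: 0.0858
```

>>> arm_command --delta_pos '[[0, 0, 0], [0, 0, 0], [0, 0, 0], [0, 0, 0], [0, 0, 0], [0, 0, 0], [0, 0, 0], [0, 0, 0]]' --rotation '[[0, 0, 0], [0, 0, 0], [0, 0, 0], [0, 0, 0], [0, 0, 0], [0, 0, 0], [0, 0, 0], [0, 0, 0]]' --gripper 0.8 --grip_force 35

```text
clock: 3.25
position: [0.3484, 0.315, 0.041]
tool_rot: [1.981, 1.566, 1.555]
force: [-0.4, 0.4, 1.0]
grip_width: 0.052
```

Run:
```python
from h import *
go([.555,-.228,.16],3.2)
c=optics.camera_params('wrist'); im=optics.grab_frame('wrist'); cv2.imwrite('pics/w2.png',im[:,:,::-1])
```

```text
pos [0.3484 0.315  0.041 ] jaw 65.6 q7 0.27 F [-0.4  0.4  1. ] grip 0.052 t 3.2
total delta [ -4.05 -13.63  13.73] rot [10.41 -0.04 -0.03]
```

View pics/w2.png

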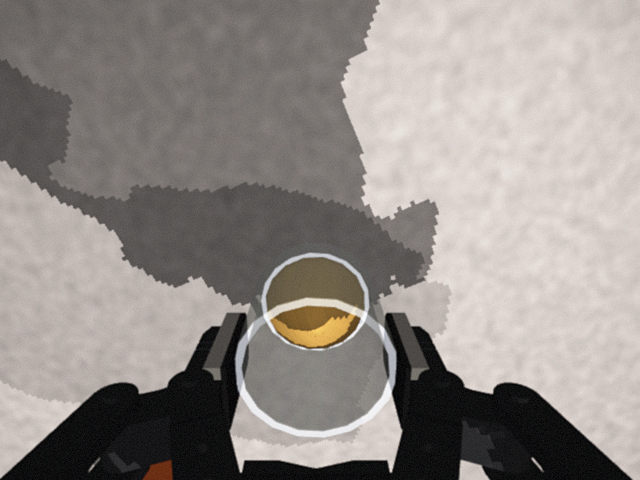

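>>> arm_command --delta_pos '[[-0.3, 0, 0], [-0.6, 0, 0], [-0.8, 0, 0], [-0.8, 0, 0], [-0.8, -0.3, 0.3], [-0.5, -0.6, 0.6], [-0.1, -0.8, 0.8], [0, -0.85, 0.85], [0, -0.85, 0.85], [0, -0.85, 0.85]]' --rotation '[[0, 0, 0], [0, 0, 0], [0, 0, 0], [0, 0, 0], [0, 0, 0], [0, 0, 0], [0, 0, 0], [0, 0, 0], [0, 0, 0], [0, 0, 0]]'

```text
clock: 4.3
position: [0.4125, 0.1444, 0.1674]
tool_rot: [1.641, 1.562, 1.225]
force: [0.6, -0.6, -1.0]
grip_width: 0.0521
```

>>> arm_command --delta_pos '[[0, -0.85, 0.85], [0, -0.85, 0.85], [0, -0.85, 0.85], [0, -0.85, 0.85], [0, -0.85, 0.85], [0, -0.85, 0.85], [0, -0.85, 0.85], [0, -0.85, 0.85], [0, -0.7, 0.7], [0, -0.4, 0.4]]' --rotation '[[0, 0, 0], [0, 0, 0], [0, 0, 0], [0, 0, 0], [0, 0, 0], [0, 0, 0], [0, 0, 0], [0, 0, 0], [0, 0, 0], [0, 0, 0]]'

```text
clock: 5.3
position: [0.5358, -0.1849, 0.172]
tool_rot: [1.305, 1.559, 0.886]
force: [-0.4, 0.1, -1.1]
grip_width: 0.052
```

Run:
```python
from h import *
go([.555,-.228,.16],3.2)
go([.555,-.228,.16],23.2)
```

```text
pos [ 0.5358 -0.1849  0.172 ] jaw 66.0 q7 1.44 F [-0.4  0.1 -1.1] grip 0.052 t 5.3
total delta [ 0.39 -1.06  1.17] rot [10.47 -0.03 -0.11]
pos [ 0.5358 -0.1849  0.172 ] jaw 66.0 q7 1.44 F [-0.4  0.1 -1.1] grip 0.052 t 5.3
total delta [ 0.39 -1.06  1.17] rot [ 7.14 -0.01 -0.11]
```

>>> arm_command --delta_pos '[[0, -0.4, 0.4], [0, -0.3, 0.4], [0, -0.1, 0.2], [0, 0, 0], [0, 0, 0], [0, 0, 0], [0, 0, 0], [0, 0, 0], [0, 0, 0], [0, 0, 0]]' --rotation '[[0, 0, -0.1], [0.6, 0, 0], [1, 0, 0], [1, 0, 0], [1, 0, 0], [1, 0, 0], [1, 0, 0], [1, 0, 0], [1, 0, 0], [1, 0, 0]]'

```text
clock: 6.3
position: [0.5518, -0.2239, 0.1779]
tool_rot: [1.671, 1.567, 0.312]
force: [-0.8, -0.2, -1.3]
grip_width: 0.0524
```

Run:
```python
from h import *
go([.555,-.228,.16],3.2)
```

```text
pos [ 0.5518 -0.2239  0.1779] jaw 12.2 q7 0.71 F [-0.8 -0.2 -1.3] grip 0.0524 t 6.3
total delta [0.6  0.07 0.16] rot [ 1.5  -0.01 -0.04]
```

>>> arm_command --delta_pos '[[0, 0, 0], [0.3, 0, 0.1], [0.6, 0.07, 0.06], [0.8, 0, 0], [0.8, 0, 0], [0.8, 0, 0], [0.4, 0, 0], [0.1, 0, 0], [0, 0, 0]]' --rotation '[[0.8, 0, 0], [0.5, 0, 0], [0, 0, 0], [0, 0, 0], [0, 0, 0], [0, 0, 0], [0, 0, 0], [0, 0, 0], [0, 0, 0]]'

```text
clock: 7.2
position: [0.556, -0.2264, 0.0662]
tool_rot: [2.021, 1.561, 0.517]
force: [-0.6, 0.2, 0.2]
grip_width: 0.052
```

Run:
```python
from h import *
go([.555,-.228,.046],3.2)
c=optics.camera_params('wrist'); im=optics.grab_frame('wrist'); cv2.imwrite('pics/w3.png',im[:,:,::-1])
print(proj(c,[[.555,-.228,.004],[.555,-.228,.059]]))
```

```text
pos [ 0.556  -0.2264  0.0662] jaw 3.8 q7 0.65 F [-0.6  0.2  0.2] grip 0.052 t 7.2
total delta [ 0.67 -0.04  0.05] rot [ 0.11 -0.04 -0.09]
[[313.09436758 282.45828891]
 [313.65156054 341.11205006]]
```

View pics/w3.png

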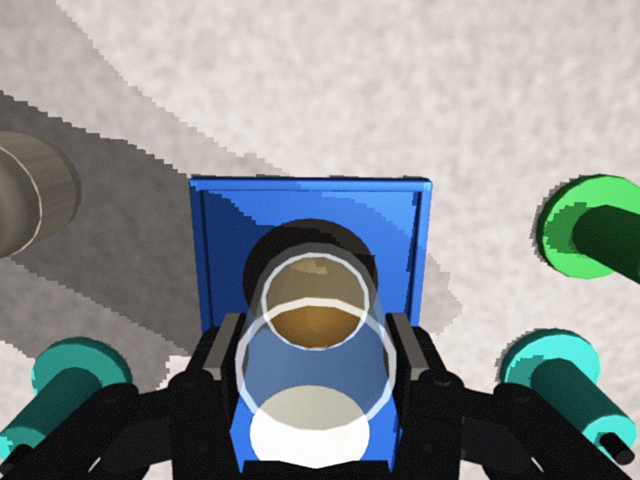

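>>> arm_command --delta_pos '[[0.3, -0.06, 0.05], [0.27, 0, 0], [0.1, 0, 0], [0, 0, 0]]' --rotation '[[0, 0, -0.05], [0, 0, 0], [0, 0, 0], [0, 0, 0]]'

```text
clock: 7.65
position: [0.5557, -0.2285, 0.0471]
tool_rot: [1.987, 1.563, 0.483]
force: [-0.1, -0.3, -0.8]
grip_width: 0.0517
```

Run:
```python
from h import *
go([.5545,-.228,.046],3.2)
```

```text
pos [ 0.5557 -0.2285  0.0471] jaw 3.8 q7 0.66 F [-0.1 -0.3 -0.8] grip 0.0517 t 7.7
total delta [ 0.04 -0.04 -0.02] rot [ 0.11 -0.03 -0.07]
```

>>> arm_command --delta_pos '[[0.04, -0.03, 0], [0.03, 0, 0], [0, 0, 0]]' --rotation '[[0, 0, -0.03], [0, 0, 0], [0, 0, 0]]'

```text
clock: 7.95
position: [0.5548, -0.2286, 0.0451]
tool_rot: [2.26, 1.566, 0.756]
force: [-0.1, -0.7, -1.2]
grip_width: 0.052
```

>>> arm_command --delta_pos '[[0, 0, 0], [0, 0, 0], [0, 0, 0], [0, 0, 0], [0, 0, 0]]' --rotation '[[0, 0, 0], [0, 0, 0], [0, 0, 0], [0, 0, 0], [0, 0, 0]]' --gripper -0.7

```text
clock: 8.45
position: [0.5552, -0.2288, 0.0456]
tool_rot: [2.074, 1.565, 0.57]
force: [-1.1, 1.1, 0.1]
grip_width: 0.0726
```

>>> arm_command --delta_pos '[[-0.2, 0, 0], [-0.5, 0, 0], [-0.8, 0, 0], [-0.8, 0, 0], [-0.8, 0, 0], [-0.6, 0, 0], [-0.2, 0, 0]]' --rotation '[[0, 0, 0], [0, 0, 0], [0, 0, 0], [0, 0, 0], [0, 0, 0], [0, 0, 0], [0, 0, 0]]'

```text
clock: 9.15
position: [0.5542, -0.2295, 0.1723]
tool_rot: [1.958, 1.565, 0.453]
force: [-0.6, 0.4, -0.4]
grip_width: 0.0724
```

Run:
```python
from h import *
go([.439,-.067,.17])
c=optics.camera_params('wrist'); im=optics.grab_frame('wrist'); cv2.imwrite('pics/w4.png',im[:,:,::-1])
# white mat & black mat check by masks
hsv=cv2.cvtColor(im,cv2.COLOR_RGB2HSV)
print(proj(c,[[.5545,-.228,.059],[.555,-.228,.004],[.5602,-.3214,.004],[.439,-.067,.05]]).round(1))
```

```text
pos [ 0.5542 -0.2295  0.1723] jaw 3.8 q7 0.6 F [-0.6  0.4 -0.4] grip 0.0724 t 9.2
total delta [ 0.07 -3.47 -5.66] rot [ 0.   -0.02 -0.05]
[[315.8 244.4]
 [316.  221. ]
 [314.7 331.9]
 [109.5 -76. ]]
```

View pics/w4.png

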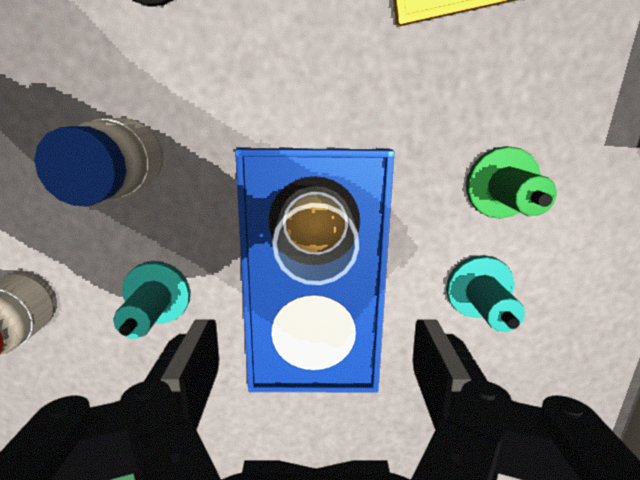

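>>> arm_command --delta_pos '[[0, -0.2, -0.3], [0, -0.4, -0.7], [0, -0.5, -0.85], [0, -0.5, -0.85], [0, -0.5, -0.85], [0, -0.5, -0.85], [0, -0.4, -0.7], [0, -0.3, -0.4], [0, 0, 0], [0, 0, 0]]' --rotation '[[0, 0, -0.04], [0, 0, 0], [0, 0, 0], [0, 0, 0], [0, 0, 0], [0, 0, 0], [0, 0, 0], [0, 0, 0], [0, 0, 0], [0, 0, 0]]'

```text
clock: 10.2
position: [0.4312, -0.0612, 0.1664]
tool_rot: [-1.896, 1.558, 2.885]
force: [-0.6, -0.0, 0.2]
grip_width: 0.0727
```

Run:
```python
from h import *
c=optics.camera_params('wrist'); im=optics.grab_frame('wrist'); cv2.imwrite('pics/w5.png',im[:,:,::-1])
p=proj(c,[[.439,-.067,.052],[.439,-.067,.0]]);print(p)
m,b=blobs(im,(0,0,0),(180,255,70),150)
x,y=p[1]
for ce,st in b:
    if np.hypot(ce[0]-x,ce[1]-y)<60: print('dark',ce,st)
m=cv2.inRange(cv2.cvtColor(im,cv2.COLOR_RGB2HSV),(0,0,0),(180,255,70)); 
m[:int(y-60)]=0;m[int(y+60):]=0;m[:,:int(x-60)]=0;m[:,int(x+60):]=0
cv2.imwrite('pics/w5c.png',np.hstack([im[int(y-90):int(y+90),int(x-90):int(x+90),::-1],cv2.cvtColor(m[int(y-90):int(y+90),int(x-90):int(x+90)],8)]))
go([.439,-.067,.036])
```

```text
[[330.13428726 255.99154636]
 [328.61445443 232.14408276]]
dark [329.3 226.3] [ 295  201   71   63 2188]
dark [332.8 260.8] [327 253  13  17 177]
pos [ 0.4313 -0.0614  0.1664] jaw 3.9 q7 0.31 F [-0.5 -0.6 -0. ] grip 0.0725 t 10.2
total delta [4.34 0.3  0.22] rot [-0.   -0.04  0.12]
```

View pics/w5c.png

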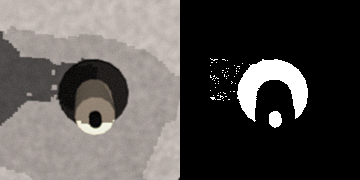

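Run:
```python
from h import *
c=optics.camera_params('wrist')
print(ray(c,(331,235),.008),ray(c,(332.8,261.5),.060))
go([*((ray(c,(331,235),.008)+ray(c,(332.8,261.5),.060))/2)[0,:2],.036])
```

```text
[[ 0.44054202 -0.06679581  0.008     ]] [[ 0.44048262 -0.0676846   0.06      ]]
pos [ 0.4313 -0.0614  0.1664] jaw 3.9 q7 0.31 F [-0.5 -0.6 -0. ] grip 0.0725 t 10.2
total delta [4.34 0.35 0.23] rot [-0.   -0.04  0.12]
```

>>> arm_command --delta_pos '[[0.3, 0.2, 0.12], [0.6, 0.15, 0.11], [0.8, 0, 0], [0.8, 0, 0], [0.8, 0, 0], [0.6, 0, 0], [0.3, 0, 0], [0.1, 0, 0], [0, 0, 0]]' --rotation '[[0, 0, 0.06], [0, 0, 0.04], [0, 0, 0], [0, 0, 0], [0, 0, 0], [0, 0, 0], [0, 0, 0], [0, 0, 0], [0, 0, 0]]'

```text
clock: 11.15
position: [0.4464, -0.0744, 0.027]
tool_rot: [2.5, 1.569, 0.989]
force: [0.2, -0.1, 0.3]
grip_width: 0.0729
```

Run:
```python
from h import *
go([.4405,-.0672,.036])
```

```text
pos [ 0.4464 -0.0744  0.027 ] jaw 3.4 q7 0.47 F [ 0.2 -0.1  0.3] grip 0.0729 t 11.2
total delta [-0.3  -0.18 -0.25] rot [ 0.   -0.01 -0.01]
```

>>> arm_command --delta_pos '[[-0.28, -0.17, -0.23], [0, 0, 0], [0, 0, 0]]' --rotation '[[0, 0, 0], [0, 0, 0], [0, 0, 0]]'

```text
clock: 11.45
position: [0.4413, -0.0674, 0.0378]
tool_rot: [1.905, 1.567, 0.394]
force: [0.3, -0.1, 0.2]
grip_width: 0.0726
```

Run:
```python
from h import *
go([.4405,-.0672,.036])
c=optics.camera_params('wrist'); im=optics.grab_frame('wrist'); cv2.imwrite('pics/w6.png',im[150:,100:540,::-1])
```

```text
pos [ 0.4413 -0.0674  0.0378] jaw 3.4 q7 0.46 F [ 0.3 -0.1  0.2] grip 0.0726 t 11.4
total delta [ 0.06 -0.03 -0.01] rot [ 0.   -0.01 -0.04]
```

View pics/w6.png

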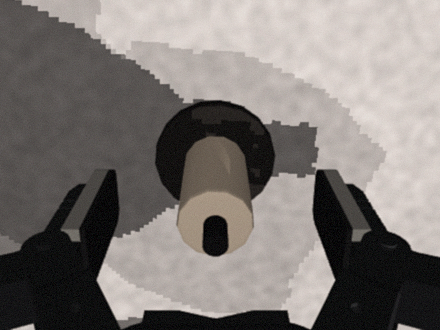

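>>> arm_command --delta_pos '[[0, 0, 0], [0, 0, 0], [0, 0, 0], [0, 0, 0], [0, 0, 0], [0, 0, 0], [0, 0, 0], [0, 0, 0]]' --rotation '[[0, 0, 0], [0, 0, 0], [0, 0, 0], [0, 0, 0], [0, 0, 0], [0, 0, 0], [0, 0, 0], [0, 0, 0]]' --gripper 0.95 --grip_force 40

```text
clock: 12.3
position: [0.442, -0.0672, 0.0386]
tool_rot: [1.882, 1.565, 0.372]
force: [-0.5, 0.2, 3.0]
grip_width: 0.0248
```

>>> arm_command --delta_pos '[[-0.3, 0, 0], [-0.6, 0, 0], [-0.8, 0, 0], [-0.8, 0.1, 0.2], [-0.6, 0.2, 0.5], [-0.3, 0.4, 0.8], [0, 0.4, 0.9], [0, 0.4, 0.9], [0, 0.4, 0.9], [0, 0.4, 0.9]]' --rotation '[[0, 0, 0], [0, 0, 0], [0, 0, 0], [0, 0, 0], [0, 0, 0], [0, 0, 0], [0, 0, 0], [0, 0, 0], [0, 0, 0], [0, 0, 0]]'

```text
clock: 13.3
position: [0.5196, -0.218, 0.1496]
tool_rot: [2.28, 1.566, 0.774]
force: [0.9, 0.1, -1.3]
grip_width: 0.0247
```

Run:
```python
from h import *
go([.5602,-.3214,.14],3.2)
```

```text
pos [ 0.5196 -0.218   0.1496] jaw 3.7 q7 0.62 F [ 0.9  0.1 -1.3] grip 0.0247 t 13.3
total delta [0.31 1.12 3.53] rot [ 0.09 -0.03 -0.03]
```

>>> arm_command --delta_pos '[[0, 0.35, 0.9], [0, 0.3, 0.9], [0, 0.2, 0.8], [0, 0.1, 0.45], [0, 0, 0.15], [0, 0, 0], [0, 0, 0]]' --rotation '[[0.05, 0, 0], [0, 0, 0], [0, 0, 0], [0, 0, 0], [0, 0, 0], [0, 0, 0], [0, 0, 0]]'

```text
clock: 14.0
position: [0.5535, -0.3189, 0.1521]
tool_rot: [2.301, 1.569, 0.786]
force: [1.1, 1.3, -1.3]
grip_width: 0.0249
```

Run:
```python
from h import *
go([.5602,-.3214,.0435],3.2)
```

```text
pos [ 0.5535 -0.3189  0.1521] jaw 3.2 q7 0.73 F [ 1.1  1.3 -1.3] grip 0.0249 t 14.0
total delta [3.62 0.21 0.1 ] rot [-0.   -0.01 -0.01]
```

>>> arm_command --delta_pos '[[0.3, 0.12, 0.06], [0.6, 0.1, 0.05], [0.7, 0, 0], [0.7, 0, 0], [0.5, 0, 0], [0.2, 0, 0], [0, 0, 0], [0, 0, 0]]' --rotation '[[0, 0, 0], [0, 0, 0], [0, 0, 0], [0, 0, 0], [0, 0, 0], [0, 0, 0], [0, 0, 0], [0, 0, 0]]'

```text
clock: 14.8
position: [0.5614, -0.3171, 0.0533]
tool_rot: [-3.02, 1.567, 1.752]
force: [-0.4, 0.7, -0.5]
grip_width: 0.0244
```

Run:
```python
from h import *
go([.5602,-.3214,.0435],3.2)
```

```text
pos [ 0.5614 -0.3171  0.0533] jaw 3.5 q7 0.76 F [-0.4  0.7 -0.5] grip 0.0244 t 14.8
total delta [ 0.33 -0.05  0.14] rot [ 0.04 -0.04  0.  ]
```

>>> arm_command --delta_pos '[[0.15, -0.05, 0.13], [0.15, 0, 0], [0.02, 0, 0], [0, 0, 0]]' --rotation '[[0, 0, 0], [0, 0, 0], [0, 0, 0], [0, 0, 0]]'

```text
clock: 15.2
position: [0.561, -0.3221, 0.045]
tool_rot: [2.36, 1.568, 0.849]
force: [0.5, 0.2, -0.7]
grip_width: 0.0248
```

Run:
```python
from h import *
go([.5602,-.3214,.0435],3.2)
```

```text
pos [ 0.561  -0.3221  0.045 ] jaw 3.4 q7 0.77 F [ 0.5  0.2 -0.7] grip 0.0248 t 15.2
total delta [ 0.05 -0.03 -0.03] rot [ 0.04 -0.02 -0.02]
```

>>> arm_command --delta_pos '[[0.06, -0.03, -0.03], [0.02, 0, 0], [0, 0, 0]]' --rotation '[[0, 0, 0], [0, 0, 0], [0, 0, 0]]'

```text
clock: 15.5
position: [0.5602, -0.3212, 0.0429]
tool_rot: [2.181, 1.567, 0.67]
force: [0.1, -0.3, -1.3]
grip_width: 0.0244
```

>>> arm_command --delta_pos '[[0, 0, 0], [0, 0, 0], [0, 0, 0], [0, 0, 0], [0, 0, 0]]' --rotation '[[0, 0, 0], [0, 0, 0], [0, 0, 0], [0, 0, 0], [0, 0, 0]]' --gripper -0.2

```text
clock: 16.0
position: [0.5606, -0.3214, 0.0434]
tool_rot: [1.973, 1.567, 0.462]
force: [0.9, 0.2, -0.3]
grip_width: 0.0515
```

>>> arm_command --delta_pos '[[-0.2, 0, 0], [-0.5, 0, 0], [-0.8, 0, 0], [-0.8, 0, 0], [-0.8, 0, -0.1], [-0.6, -0.1, -0.4], [-0.2, -0.2, -0.7], [0, -0.3, -0.9], [0, -0.3, -0.9], [0, -0.3, -0.9]]' --rotation '[[0, 0, 0], [0, 0, 0], [0, 0, 0], [0, 0, 0], [0, 0, 0], [0, 0, 0], [0, 0, 0], [0, 0, 0], [0, 0, 0], [0, 0, 0]]'

```text
clock: 17.0
position: [0.5166, -0.208, 0.1755]
tool_rot: [1.356, 1.559, -0.161]
force: [1.2, -0.2, -0.2]
grip_width: 0.0513
```

Run:
```python
from h import *
go([.45,.075,.17],3.2)
```

```text
pos [ 0.5166 -0.208   0.1755] jaw 3.1 q7 0.58 F [ 1.2 -0.2 -0.2] grip 0.0513 t 17.0
total delta [ 0.14 -1.71 -9.54] rot [-0.02  0.02 -0.11]
```

>>> arm_command --delta_pos '[[0, -0.15, -0.9], [0, -0.15, -0.9], [0, -0.15, -0.9], [0, -0.15, -0.9], [0, -0.15, -0.9], [0, -0.15, -0.9], [0, -0.15, -0.9], [0, -0.15, -0.9], [0, -0.15, -0.9], [0, -0.15, -0.8]]' --rotation '[[0, 0, -0.1], [0, 0, 0], [0, 0, 0], [0, 0, 0], [0, 0, 0], [0, 0, 0], [0, 0, 0], [0, 0, 0], [0, 0, 0], [0, 0, 0]]' --gripper -1

```text
clock: 18.0
position: [0.4551, 0.0662, 0.1868]
tool_rot: [1.683, 1.557, 0.163]
force: [0.3, -0.3, 0.2]
grip_width: 0.0852
```

>>> arm_command --delta_pos '[[0, 0, -0.3], [0, 0, 0], [0, 0, 0], [0, 0, 0], [0, 0, 0]]' --rotation '[[-0.5, 0, 0], [-0.7, 0, 0], [-0.7, 0, 0], [-0.1, 0, 0], [0, 0, 0]]'

```text
clock: 18.5
position: [0.4552, 0.0775, 0.1907]
tool_rot: [1.564, 1.552, 0.271]
force: [0.3, -0.1, -0.4]
grip_width: 0.0852
```

Run:
```python
from h import *
go([.45,.075,.04],15.2)
c=optics.camera_params('wrist'); im=optics.grab_frame('wrist')
p=proj(c,[[.45,.075,.055],[.45,.075,.0]]);print(p)
x,y=p.mean(0).astype(int); x0=max(x-100,0);y0=max(y-90,0); print(x0,y0)
cv2.imwrite('pics/w7c.png',cv2.resize(im[y0:y0+180,x0:x0+200,::-1],None,fx=3,fy=3))
import pickle;pickle.dump(c,open('pics/w7.pkl','wb'))
```

```text
pos [0.4552 0.0775 0.1907] jaw 15.9 q7 0.16 F [ 0.3 -0.1 -0.4] grip 0.0852 t 18.5
total delta [ 5.02 -0.28  0.03] rot [ 0.12  0.   -0.18]
[[303.86652681 236.99529527]
 [304.41907663 216.1171906 ]]
204 136
```

View pics/w7c.png

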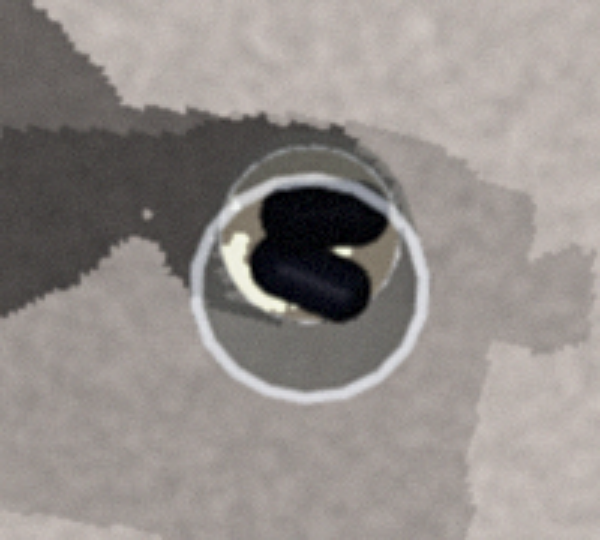

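Run:
```python
from h import *
import pickle; c=pickle.load(open('pics/w7.pkl','rb'))
q=ray(c,(307.3,232.3),.055)[0]; print(q)
go([*q[:2],.040],15.2)
```

```text
[0.45133253 0.07878277 0.055     ]
pos [0.4552 0.0774 0.1907] jaw 15.9 q7 0.16 F [ 0.7  0.2 -0.2] grip 0.0855 t 18.6
total delta [ 5.02 -0.21 -0.08] rot [ 0.11  0.   -0.18]
```

>>> arm_command --delta_pos '[[0.2, -0.1, 0], [0.5, -0.05, 0], [0.8, 0, 0], [0.8, 0, 0], [0.8, 0, 0], [0.8, 0, 0], [0.6, 0, 0], [0.2, 0, 0], [0, 0, 0], [0, 0, 0]]' --rotation '[[0.1, 0, -0.15], [0, 0, 0], [0, 0, 0], [0, 0, 0], [0, 0, 0], [0, 0, 0], [0, 0, 0], [0, 0, 0], [0, 0, 0], [0, 0, 0]]'

```text
clock: 19.55
position: [0.4504, 0.0738, 0.0428]
tool_rot: [-1.271, 1.567, -2.591]
force: [0.7, 0.3, 0.1]
grip_width: 0.0852
```

Run:
```python
from h import *
go([.4513,.0788,.040],15.2)
```

```text
pos [0.4504 0.0738 0.0428] jaw 14.4 q7 0.26 F [0.7 0.3 0.1] grip 0.0852 t 19.6
total delta [ 0.09  0.07 -0.15] rot [-0.14  0.01  0.04]
```

>>> arm_command --delta_pos '[[0.05, 0.07, -0.15], [0, 0, 0], [0, 0, 0]]' --rotation '[[0, 0, 0], [0, 0, 0], [0, 0, 0]]'

```text
clock: 19.85
position: [0.4524, 0.0796, 0.0431]
tool_rot: [-0.76, 1.569, -2.08]
force: [0.3, 0.2, 0.1]
grip_width: 0.0858
```

>>> arm_command --delta_pos '[[0, 0, 0], [0, 0, 0], [0, 0, 0], [0, 0, 0], [0, 0, 0], [0, 0, 0], [0, 0, 0]]' --rotation '[[0, 0, 0], [0, 0, 0], [0, 0, 0], [0, 0, 0], [0, 0, 0], [0, 0, 0], [0, 0, 0]]' --gripper 0.8 --grip_force 35

```text
clock: 20.55
position: [0.4526, 0.0797, 0.0441]
tool_rot: [0.304, 1.57, -1.016]
force: [-0.1, 0.9, -1.1]
grip_width: 0.0532
```

Run:
```python
from h import *
go([.6144,.0612,.16],15.2)
```

```text
pos [0.4526 0.0797 0.0441] jaw 14.3 q7 0.25 F [-0.1  0.9 -1.1] grip 0.0532 t 20.6
total delta [-3.86  5.07  1.94] rot [-0.14  0.01 -0.  ]
```

>>> arm_command --delta_pos '[[-0.3, 0, 0], [-0.6, 0, 0], [-0.8, 0.1, 0], [-0.8, 0.4, 0.15], [-0.7, 0.8, 0.3], [-0.2, 0.9, 0.35], [0, 0.9, 0.35], [0, 0.9, 0.35], [0, 0.6, 0.25], [0, 0.3, 0.1]]' --rotation '[[-0.1, 0, 0], [0, 0, 0], [0, 0, 0], [0, 0, 0], [0, 0, 0], [0, 0, 0], [0, 0, 0], [0, 0, 0], [0, 0, 0], [0, 0, 0]]'

```text
clock: 21.55
position: [0.6123, 0.0632, 0.1564]
tool_rot: [-0.31, 1.569, -1.614]
force: [-0.6, 0.7, -1.2]
grip_width: 0.0532
```

>>> arm_command --delta_pos '[[0, 0, 0], [0, 0, 0]]' --rotation '[[0, 0, 0], [0, 0, 0]]'

```text
clock: 21.75
position: [0.6119, 0.063, 0.1566]
tool_rot: [-0.626, 1.569, -1.93]
force: [-0.8, 0.1, -1.0]
grip_width: 0.0535
```

Run:
```python
from h import *
go([.6144,.0612,.0492],15.2)
```

```text
pos [0.6119 0.063  0.1566] jaw 15.3 q7 0.27 F [-0.8  0.1 -1. ] grip 0.0535 t 21.8
total delta [3.58 0.07 0.07] rot [0.01 0.02 0.01]
```

>>> arm_command --delta_pos '[[0.3, 0.07, 0.06], [0.6, 0, 0], [0.7, 0, 0], [0.7, 0, 0], [0.5, 0, 0], [0.2, 0, 0], [0, 0, 0], [0, 0, 0]]' --rotation '[[0, 0, 0], [0, 0, 0], [0, 0, 0], [0, 0, 0], [0, 0, 0], [0, 0, 0], [0, 0, 0], [0, 0, 0]]'

```text
clock: 22.55
position: [0.6107, 0.0627, 0.0625]
tool_rot: [-1.355, 1.568, -2.657]
force: [0.5, 0.3, -2.4]
grip_width: 0.0533
```

Run:
```python
from h import *
go([.6144,.0612,.0488],15.2)
```

```text
pos [0.6107 0.0627 0.0625] jaw 15.4 q7 0.31 F [ 0.5  0.3 -2.4] grip 0.0533 t 22.6
total delta [0.46 0.11 0.08] rot [0.03 0.01 0.03]
```

>>> arm_command --delta_pos '[[0.2, 0.1, 0.08], [0.2, 0.02, 0], [0.05, 0, 0], [0, 0, 0]]' --rotation '[[0, 0, 0], [0, 0, 0], [0, 0, 0], [0, 0, 0]]'

```text
clock: 22.95
position: [0.6163, 0.0613, 0.0497]
tool_rot: [0.337, 1.57, -0.965]
force: [-0.4, 0.2, -1.3]
grip_width: 0.0532
```

Run:
```python
from h import *
go([.6144,.0612,.0488],15.2)
```

```text
pos [0.6163 0.0613 0.0497] jaw 15.4 q7 0.32 F [-0.4  0.2 -1.3] grip 0.0532 t 22.9
total delta [ 0.03 -0.06 -0.01] rot [ 0.03  0.01 -0.  ]
```

>>> arm_command --delta_pos '[[0.04, -0.06, 0], [0, 0, 0], [0, 0, 0]]' --rotation '[[0, 0, 0], [0, 0, 0], [0, 0, 0]]'

```text
clock: 23.25
position: [0.6144, 0.0608, 0.0487]
tool_rot: [0.589, 1.57, -0.713]
force: [0.7, 0.8, -1.3]
grip_width: 0.0534
```

>>> arm_command --delta_pos '[[0, 0, 0], [0, 0, 0], [0, 0, 0], [0, 0, 0], [0, 0, 0]]' --rotation '[[0, 0, 0], [0, 0, 0], [0, 0, 0], [0, 0, 0], [0, 0, 0]]' --gripper -0.7

```text
clock: 23.75
position: [0.6149, 0.0609, 0.0493]
tool_rot: [1.049, 1.569, -0.253]
force: [-0.1, 0.8, -0.4]
grip_width: 0.0722
```

>>> arm_command --delta_pos '[[-0.2, 0, 0], [-0.5, 0, 0], [-0.8, 0, 0], [-0.8, 0, 0], [-0.8, 0, 0], [-0.8, 0, 0], [-0.6, 0, 0], [-0.2, 0, 0], [0, 0, 0]]' --rotation '[[0, 0, 0], [0, 0, 0], [0, 0, 0], [0, 0, 0], [0, 0, 0], [0, 0, 0], [0, 0, 0], [0, 0, 0], [0, 0, 0]]'

```text
clock: 24.65
position: [0.6147, 0.0604, 0.204]
tool_rot: [1.395, 1.565, 0.092]
force: [-0.2, 0.1, -0.8]
grip_width: 0.0726
```

Run:
```python
from h import *
go([.331,-.303,.2],15.2)
c=optics.camera_params('wrist'); im=optics.grab_frame('wrist'); cv2.imwrite('pics/w8.png',im[:,:,::-1])
print(proj(c,[[.6144,.0612,.059],[.6144,.0612,.004],[.639,-.0297,.004]]).round(1))
```

```text
pos [0.6147 0.0604 0.204 ] jaw 15.3 q7 0.26 F [-0.2  0.1 -0.8] grip 0.0726 t 24.6
total delta [  0.07 -12.32   9.18] rot [ 0.02  0.01 -0.05]
[[314.8 230.2]
 [314.5 210.8]
 [314.2 314. ]]
```

View pics/w8.png

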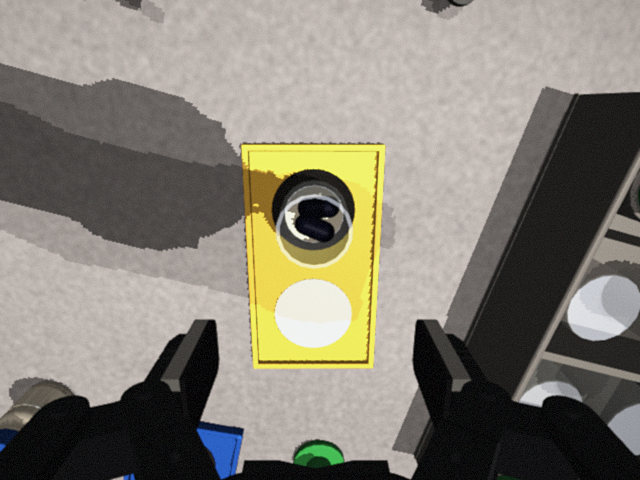

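>>> arm_command --delta_pos '[[0, -0.3, 0.2], [0, -0.7, 0.5], [0, -0.9, 0.67], [0, -0.9, 0.67], [0, -0.9, 0.67], [0, -0.9, 0.67], [0, -0.9, 0.67], [0, -0.9, 0.67], [0, -0.9, 0.67], [0, -0.9, 0.67]]' --rotation '[[0, 0, -0.04], [0, 0, 0], [0, 0, 0], [0, 0, 0], [0, 0, 0], [0, 0, 0], [0, 0, 0], [0, 0, 0], [0, 0, 0], [0, 0, 0]]' --gripper -1

```text
clock: 25.7
position: [0.4098, -0.1886, 0.1959]
tool_rot: [-1.741, 1.555, -3.04]
force: [0.3, 0.2, 0.1]
grip_width: 0.0857
```

>>> arm_command --delta_pos '[[0, -0.9, 0.67], [0, -0.8, 0.6], [0, -0.6, 0.45], [0, -0.3, 0.2], [0, 0, 0], [0, 0, 0]]' --rotation '[[0, 0, 0], [0, 0, 0], [0, 0, 0], [0, 0, 0], [0, 0, 0], [0, 0, 0]]'

```text
clock: 26.3
position: [0.3393, -0.2695, 0.1939]
tool_rot: [-1.876, 1.547, 3.101]
force: [-0.4, 1.4, -0.7]
grip_width: 0.0855
```

Run:
```python
from h import *
c=optics.camera_params('wrist'); im=optics.grab_frame('wrist'); cv2.imwrite('pics/w9.png',im[:,:,::-1])
print(proj(c,[.331,-.303,.075]))
hsv=cv2.cvtColor(im,cv2.COLOR_RGB2HSV)
m=((hsv[:,:,0]<8)|(hsv[:,:,0]>172))&(hsv[:,:,1]>120)&(hsv[:,:,2]>60)
n,_,st,ce=cv2.connectedComponentsWithStats(m.astype(np.uint8))
for i in range(1,n):
    if st[i][4]>200: print(ce[i],st[i],ray(c,ce[i],.075)[0],ray(c,ce[i],.072)[0])
go([.331,-.303,.042])
```

```text
[[294.71124866 288.37846987]]
[293.22831858 288.68348083] [ 261  256   64   66 3390] [ 0.33011704 -0.30347559  0.075     ] [ 0.33023636 -0.30484734  0.072     ]
pos [ 0.3394 -0.2694  0.1939] jaw 15.2 q7 0.98 F [-1.2 -0.3  0.6] grip 0.0856 t 26.4
total delta [ 5.07 -0.45  1.05] rot [-0.   -0.07  0.22]
```

>>> arm_command --delta_pos '[[0, -0.2, 0.4], [0, -0.2, 0.35], [0, 0, 0], [0, 0, 0]]' --rotation '[[0, -0.03, 0.1], [0, -0.02, 0.1], [0, 0, 0], [0, 0, 0]]' --gripper -0.7

```text
clock: 26.75
position: [0.3367, -0.2911, 0.1933]
tool_rot: [-2.694, 1.567, 2.29]
force: [0.0, 0.4, -0.3]
grip_width: 0.0729
```

Run:
```python
from h import *
go([.330,-.3035,.044],15.2)
```

```text
pos [ 0.3367 -0.2911  0.1933] jaw 15.6 q7 1.06 F [ 0.   0.4 -0.3] grip 0.0729 t 26.8
total delta [ 4.98 -0.32  0.35] rot [ 0.06 -0.03  0.01]
```

>>> arm_command --delta_pos '[[0.1, -0.3, 0.33], [0.4, 0, 0], [0.7, 0, 0], [0.8, 0, 0], [0.8, 0, 0], [0.8, 0, 0], [0.5, 0, 0], [0.2, 0, 0], [0, 0, 0], [0, 0, 0]]' --rotation '[[0, 0, 0], [0, 0, 0], [0, 0, 0], [0, 0, 0], [0, 0, 0], [0, 0, 0], [0, 0, 0], [0, 0, 0], [0, 0, 0], [0, 0, 0]]'

```text
clock: 27.75
position: [0.337, -0.2947, 0.06]
tool_rot: [-3.08, 1.566, 1.917]
force: [0.3, -1.2, 0.5]
grip_width: 0.0724
```

Run:
```python
from h import *
go([.330,-.3035,.044],15.2)
```

```text
pos [ 0.337  -0.2947  0.06  ] jaw 16.3 q7 1.22 F [ 0.3 -1.2  0.5] grip 0.0724 t 27.8
total delta [ 0.53 -0.31  0.22] rot [ 0.19 -0.05  0.  ]
```

>>> arm_command --delta_pos '[[0, -0.3, 0.22], [0, 0, 0], [0.2, 0, 0], [0.2, 0, 0], [0.05, 0, 0], [0, 0, 0]]' --rotation '[[0, 0, 0], [0, 0, 0], [0, 0, 0], [0, 0, 0], [0, 0, 0], [0, 0, 0]]'

```text
clock: 28.35
position: [0.3307, -0.3049, 0.0474]
tool_rot: [2.459, 1.568, 1.173]
force: [0.3, 1.0, 0.2]
grip_width: 0.0728
```

Run:
```python
from h import *
go([.330,-.3035,.044],15.2)
```

```text
pos [ 0.3307 -0.3049  0.0474] jaw 16.3 q7 1.26 F [0.3 1.  0.2] grip 0.0728 t 28.4
total delta [ 0.11 -0.01 -0.05] rot [ 0.19 -0.02 -0.02]
```

Good; grip and lift.

>>> arm_command --delta_pos '[[0.08, 0, -0.04], [0, 0, 0], [0, 0, 0], [0, 0, 0], [0, 0, 0], [0, 0, 0], [0, 0, 0]]' --rotation '[[0, 0, 0], [0, 0, 0], [0, 0, 0], [0, 0, 0], [0, 0, 0], [0, 0, 0], [0, 0, 0]]' --gripper 0.8

```text
clock: 29.05
position: [0.3303, -0.3033, 0.0449]
tool_rot: [2.564, 1.567, 1.279]
force: [-0.7, -0.9, -0.8]
grip_width: 0.046
```

Run:
```python
from h import *
go([.639,-.0297,.17],15.2)
```

```text
pos [ 0.3303 -0.3033  0.0449] jaw 16.3 q7 1.26 F [-0.7 -0.9 -0.8] grip 0.046 t 29.1
total delta [-4.13 12.45 -5.87] rot [ 0.19 -0.03 -0.02]
```

>>> arm_command --delta_pos '[[-0.3, 0, 0], [-0.6, 0, 0], [-0.8, 0, 0], [-0.8, 0, 0], [-0.8, 0, 0], [-0.8, 0, 0], [-0.5, 0.2, -0.1], [-0.1, 0.5, -0.3], [0, 0.8, -0.5], [0, 0.9, -0.5]]' --rotation '[[0, 0, 0], [0, 0, 0], [0, 0, 0], [0, 0, 0], [0, 0, 0], [0, 0, 0], [0, 0, 0], [0, 0, 0], [0, 0, 0], [0, 0, 0]]'

```text
clock: 30.05
position: [0.3854, -0.2437, 0.1976]
tool_rot: [2.29, 1.566, 0.995]
force: [0.9, 0.2, -1.6]
grip_width: 0.0458
```

Run:
```python
from h import *
go([.639,-.0297,.17],15.2)
```

```text
pos [ 0.3854 -0.2437  0.1976] jaw 15.8 q7 0.92 F [ 0.9  0.2 -1.6] grip 0.0458 t 30.1
total delta [ 0.97 10.08 -4.55] rot [ 0.11 -0.03 -0.03]
```

>>> arm_command --delta_pos '[[0, 0.9, -0.4], [0, 0.9, -0.4], [0, 0.9, -0.4], [0, 0.9, -0.4], [0, 0.9, -0.4], [0, 0.9, -0.4], [0, 0.9, -0.4], [0, 0.9, -0.4], [0, 0.9, -0.4], [0, 0.7, -0.3]]' --rotation '[[0.1, 0, 0], [0, 0, 0], [0, 0, 0], [0, 0, 0], [0, 0, 0], [0, 0, 0], [0, 0, 0], [0, 0, 0], [0, 0, 0], [0, 0, 0]]'

```text
clock: 31.05
position: [0.6155, -0.051, 0.2062]
tool_rot: [2.113, 1.565, 0.808]
force: [-0.2, -0.7, -0.8]
grip_width: 0.0464
```

>>> arm_command --delta_pos '[[0.1, 0.3, -0.1], [0.1, 0, 0], [0, 0, 0], [0, 0, 0]]' --rotation '[[0, 0, 0], [0, 0, 0], [0, 0, 0], [0, 0, 0]]'

```text
clock: 31.45
position: [0.6231, -0.0449, 0.2004]
tool_rot: [2.206, 1.566, 0.902]
force: [-0.4, -0.4, -1.2]
grip_width: 0.0462
```

Run:
```python
from h import *
go([.639,-.0297,.05],15.2)
```

```text
pos [ 0.6231 -0.0449  0.2004] jaw 15.3 q7 0.45 F [-0.4 -0.4 -1.2] grip 0.0462 t 31.4
total delta [ 5.02  0.63 -0.34] rot [ 0.01 -0.03 -0.04]
```

>>> arm_command --delta_pos '[[0.1, 0.35, -0.2], [0.3, 0.28, -0.14], [0.7, 0, 0], [0.8, 0, 0], [0.8, 0, 0], [0.8, 0, 0], [0.6, 0, 0], [0.3, 0, 0], [0, 0, 0], [0, 0, 0]]' --rotation '[[0, 0, 0], [0, 0, 0], [0, 0, 0], [0, 0, 0], [0, 0, 0], [0, 0, 0], [0, 0, 0], [0, 0, 0], [0, 0, 0], [0, 0, 0]]'

```text
clock: 32.45
position: [0.6418, -0.027, 0.0604]
tool_rot: [2.236, 1.565, 0.93]
force: [-0.2, 0.5, -1.6]
grip_width: 0.046
```

Run:
```python
from h import *
go([.639,-.0297,.05],15.2)
```

```text
pos [ 0.6418 -0.027   0.0604] jaw 15.2 q7 0.48 F [-0.2  0.5 -1.6] grip 0.046 t 32.5
total delta [ 0.34 -0.12  0.06] rot [-0.   -0.03 -0.04]
```

>>> arm_command --delta_pos '[[0.15, -0.1, 0.06], [0.15, 0, 0], [0.04, 0, 0], [0, 0, 0]]' --rotation '[[0, 0, -0.03], [0, 0, 0], [0, 0, 0], [0, 0, 0]]'

```text
clock: 32.85
position: [0.6406, -0.0297, 0.0517]
tool_rot: [2.116, 1.565, 0.81]
force: [0.1, 0.6, -1.2]
grip_width: 0.046
```

Run:
```python
from h import *
go([.639,-.0297,.0495],15.2)
```

```text
pos [ 0.6406 -0.0297  0.0517] jaw 15.2 q7 0.48 F [ 0.1  0.6 -1.2] grip 0.046 t 32.9
total delta [ 0.07 -0.05 -0.01] rot [-0.   -0.03 -0.04]
```

>>> arm_command --delta_pos '[[0.07, -0.04, 0], [0.03, 0, 0], [0, 0, 0]]' --rotation '[[0, 0, 0], [0, 0, 0], [0, 0, 0]]'

```text
clock: 33.15
position: [0.6396, -0.03, 0.049]
tool_rot: [2.033, 1.565, 0.728]
force: [0.3, 0.2, -1.3]
grip_width: 0.0462
```

>>> arm_command --delta_pos '[[0, 0, 0], [0, 0, 0], [0, 0, 0], [0, 0, 0], [0, 0, 0]]' --rotation '[[0, 0, 0], [0, 0, 0], [0, 0, 0], [0, 0, 0], [0, 0, 0]]' --gripper -0.7

```text
clock: 33.65
position: [0.6401, -0.03, 0.0495]
tool_rot: [1.934, 1.564, 0.629]
force: [-0.2, 0.2, 0.4]
grip_width: 0.0723
```

>>> arm_command --delta_pos '[[-0.2, 0, 0], [-0.5, 0, 0], [-0.8, 0, 0], [-0.8, 0, 0], [-0.8, 0, 0], [-0.8, 0, 0], [-0.6, 0, 0], [-0.2, 0, 0], [0, 0, 0]]' --rotation '[[0, 0, 0], [0, 0, 0], [0, 0, 0], [0, 0, 0], [0, 0, 0], [0, 0, 0], [0, 0, 0], [0, 0, 0], [0, 0, 0]]'

```text
clock: 34.55
position: [0.6393, -0.0312, 0.2042]
tool_rot: [1.723, 1.56, 0.416]
force: [0.4, 0.2, 0.4]
grip_width: 0.0727
```

Run:
```python
from h import *
go([.42,.16,.22])
go([.42,.16,.22],70)
img=optics.grab_frame('top'); cv2.imwrite('pics/top1.png',img[:,:,::-1])
t=optics.camera_params('top')
for n,b in [('o',blobs(img,(5,150,80),(15,255,255),30)[1])]:
    print(b)
m=blobs(img,(5,150,80),(15,255,255),30)[0]; m[:200]=0;m[270:]=0;m[:,:200]=0;m[:,260:]=0
cv2.imwrite('pics/t1c.png',np.hstack([cv2.resize(img[130:270,150:260,::-1],None,fx=4,fy=4),cv2.resize(cv2.cvtColor(m[130:270,150:260],8),None,fx=3,fy=4)]))
```

```text
pos [ 0.6393 -0.0312  0.2042] jaw 15.1 q7 0.43 F [0.4 0.2 0.4] grip 0.0727 t 34.5
total delta [-0.57 -5.39 -8.06] rot [ 0.   -0.02 -0.1 ]
pos [ 0.6393 -0.0312  0.2042] jaw 15.1 q7 0.43 F [0.4 0.2 0.4] grip 0.0727 t 34.5
total delta [-0.57 -5.39 -8.06] rot [-9.14  0.03 -0.1 ]
[]
```

View pics/t1c.png

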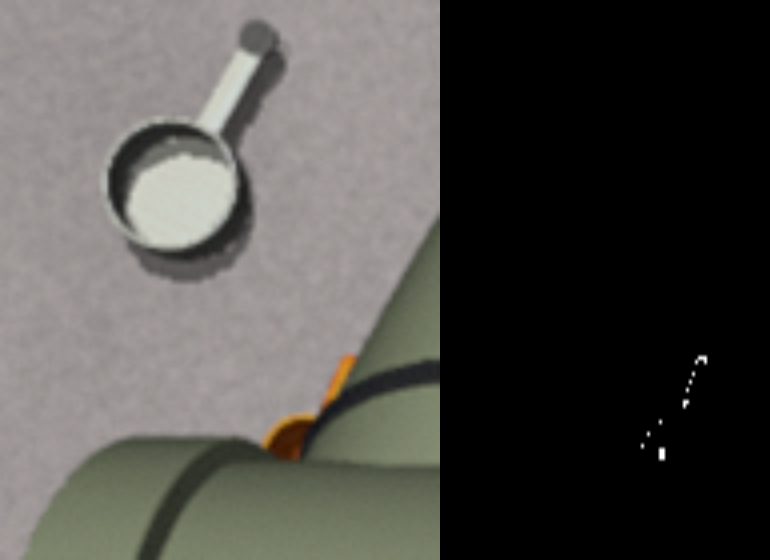

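Run:
```python
from h import *
t=optics.camera_params('top')
b=ray(t,(192.8,176.0),.045)[0]; e=ray(t,(213.8,139.3),.031)[0]
print('big',b,e,np.linalg.norm((e-b)[:2]),np.degrees(np.arctan2(*(e-b)[1::-1])), 'rim mm',np.linalg.norm(ray(t,(150+104/4,176),.045)-ray(t,(150+238/4,176),.045)))
img=cv2.imread('pics/top0.png')[:,:,::-1].copy()
hsv=cv2.cvtColor(img,cv2.COLOR_RGB2HSV)
s=img[212:264,208:252]; cv2.imwrite('pics/s0.png',np.hstack([cv2.resize(s[:,:,::-1],None,fx=8,fy=8,interpolation=2)]))
print(hsv[228,234],hsv[250,228],hsv[240,220])
```

```text
big [0.57612586 0.27870652 0.045     ] [0.66612723 0.23447249 0.031     ] 0.10028406688445424 -26.173270901633344 rim mm 0.07656146117917549
[ 17 207 192] [ 21 188 187] [ 13 247  61]
```

View pics/s0.png

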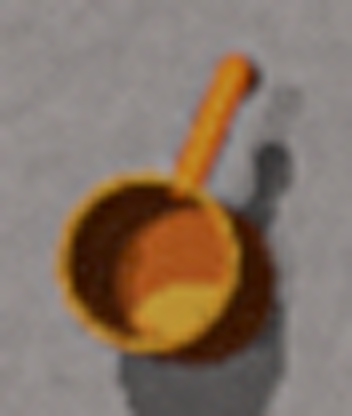

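Run:
```python
from h import *
t=optics.camera_params('top')
b=ray(t,(226.3,244.3),.085)[0]; e=ray(t,(237.2,219.4),.079)[0]
print('small',b,e,np.linalg.norm((e-b)[:2]),np.degrees(np.arctan2(*(e-b)[1::-1])),'rim',np.linalg.norm(ray(t,(208+58/8,244),.085)-ray(t,(208+242/8,244),.085)))
go([*b[:2],.2],66)
```

```text
small [0.41524445 0.19374186 0.085     ] [0.47080973 0.17125191 0.079     ] 0.059944119608359596 -22.035559111767185 rim 0.050226536930113495
pos [ 0.6392 -0.0312  0.2037] jaw 15.1 q7 0.43 F [ 0.4 -1.   0.6] grip 0.0724 t 34.6
total delta [ 0.09 -5.25 -9.19] rot [-8.48  0.03 -0.1 ]
```

>>> arm_command --delta_pos '[[0, -0.2, -0.3], [0, -0.4, -0.7], [0, -0.5, -0.9], [0, -0.5, -0.9], [0, -0.5, -0.9], [0, -0.5, -0.9], [0, -0.5, -0.9], [0, -0.5, -0.9], [0, -0.5, -0.9], [0, -0.5, -0.9]]' --rotation '[[0, 0, -0.1], [0, 0, 0], [0, 0, 0], [0, 0, 0], [0, 0, 0], [0, 0, 0], [0, 0, 0], [0, 0, 0], [0, 0, 0], [0, 0, 0]]' --gripper -1

```text
clock: 35.6
position: [0.4259, 0.1765, 0.1958]
tool_rot: [-1.533, 1.55, -2.842]
force: [0.7, -0.8, 0.0]
grip_width: 0.0854
```

>>> arm_command --delta_pos '[[0, -0.3, -0.5], [0, -0.2, -0.3], [0, 0, 0], [0, 0, 0], [0, 0, 0], [0, 0, 0], [0, 0, 0], [0, 0, 0], [0, 0, 0], [0, 0, 0]]' --rotation '[[-0.5, 0, 0], [-0.9, 0, 0], [-0.95, 0, 0], [-0.95, 0, 0], [-0.95, 0, 0], [-0.95, 0, 0], [-0.95, 0, 0], [-0.95, 0, 0], [-0.95, 0, 0], [-0.6, 0, 0]]'

```text
clock: 36.6
position: [0.3954, 0.1973, 0.1912]
tool_rot: [-2.356, 1.536, -2.692]
force: [0.1, 0.0, 0.1]
grip_width: 0.0852
```

Run:
```python
from h import *
go([.4155,.1937,.2],68)
```

```text
pos [0.3954 0.1973 0.1912] jaw 70.8 q7 0.7 F [0.1 0.  0.1] grip 0.0852 t 36.6
total delta [-0.31  0.1   0.66] rot [ 0.46 -0.23  0.24]
```

>>> arm_command --delta_pos '[[0, 0.05, 0.35], [0, 0.05, 0.25], [0, 0, 0], [0, 0, 0]]' --rotation '[[0.2, -0.12, 0.12], [0.2, -0.1, 0.1], [0, 0, 0], [0, 0, 0]]'

```text
clock: 37.0
position: [0.4146, 0.1927, 0.1898]
tool_rot: [-1.327, 1.569, -1.709]
force: [-0.7, 0.4, -0.7]
grip_width: 0.0853
```

Run:
```python
from h import *
c=optics.camera_params('wrist'); im=optics.grab_frame('wrist')
b=np.array([.4155,.1937,.085]); h=np.radians(-22)
p=proj(c,[b,b+[.06*np.cos(h),.06*np.sin(h),-.008]]); print(p.round(1))
y0=150; o=im[y0:,120:520,::-1].copy()
for q in p: cv2.circle(o,(int(q[0])-120,int(q[1])-y0),2,(255,0,0),-1)
cv2.imwrite('pics/w10.png',o)
import pickle;pickle.dump(c,open('pics/w10.pkl','wb'))
go([.4155,.1937,.07],68)
```

```text
[[318.  252.2]
 [317.5 333.3]]
pos [0.4146 0.1928 0.1898] jaw 68.2 q7 0.68 F [-0.2 -0.5 -0.4] grip 0.0857 t 37.0
total delta [3.99 0.05 0.01] rot [0.03 0.   0.02]
```

View pics/w10.png

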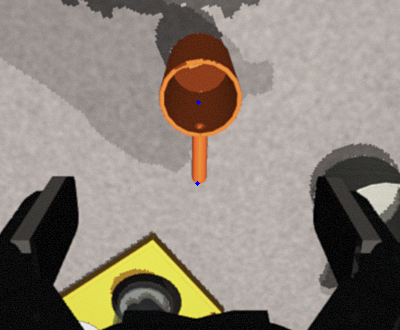

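Run:
```python
from h import *
import pickle;c=pickle.load(open('pics/w10.pkl','rb'))
q=ray(c,(320.5,247.5),.085)[0];print(q); go([*q[:2],.07],68)
```

```text
[0.41326338 0.1961788  0.085     ]
pos [0.4146 0.1928 0.1898] jaw 68.2 q7 0.68 F [-0.2 -0.5 -0.4] grip 0.0857 t 37.0
total delta [ 3.99  0.09 -0.09] rot [0.03 0.   0.02]
```

>>> arm_command --delta_pos '[[0.2, 0.08, -0.06], [0.5, 0, 0], [0.7, 0, 0], [0.7, 0, 0], [0.7, 0, 0], [0.6, 0, 0], [0.3, 0, 0], [0.05, 0, 0], [0, 0, 0], [0, 0, 0]]' --rotation '[[0, 0, 0], [0, 0, 0], [0, 0, 0], [0, 0, 0], [0, 0, 0], [0, 0, 0], [0, 0, 0], [0, 0, 0], [0, 0, 0], [0, 0, 0]]'

```text
clock: 38.05
position: [0.4125, 0.1985, 0.0722]
tool_rot: [-0.747, 1.57, -1.127]
force: [0.4, -0.3, 0.3]
grip_width: 0.085
```

Run:
```python
from h import *
import pickle;c=pickle.load(open('pics/w10.pkl','rb'))
q=ray(c,(320.5,247.5),.085)[0]; go([*q[:2],.07],68)
```

```text
pos [0.4125 0.1985 0.0722] jaw 68.2 q7 0.71 F [ 0.4 -0.3  0.3] grip 0.085 t 38.0
total delta [ 0.07 -0.06  0.05] rot [0.04 0.   0.  ]
```

Grip and lift.

>>> arm_command --delta_pos '[[0.05, -0.06, 0.05], [0, 0, 0], [0, 0, 0]]' --rotation '[[0, 0, 0], [0, 0, 0], [0, 0, 0]]'

```text
clock: 38.35
position: [0.4141, 0.1966, 0.0721]
tool_rot: [0.751, 1.568, 0.372]
force: [-0.0, -0.1, 0.5]
grip_width: 0.0857
```

>>> arm_command --delta_pos '[[0, 0, 0], [0, 0, 0], [0, 0, 0], [0, 0, 0], [0, 0, 0], [0, 0, 0], [0, 0, 0]]' --rotation '[[0, 0, 0], [0, 0, 0], [0, 0, 0], [0, 0, 0], [0, 0, 0], [0, 0, 0], [0, 0, 0]]' --gripper 0.8 --grip_force 35

```text
clock: 39.05
position: [0.4144, 0.1966, 0.0728]
tool_rot: [0.792, 1.567, 0.412]
force: [-0.7, -0.4, 1.1]
grip_width: 0.0495
```

Run:
```python
from h import *
go([.5761,.2787,.2])
```

```text
pos [0.4144 0.1966 0.0728] jaw 68.2 q7 0.71 F [-0.7 -0.4  1.1] grip 0.0495 t 39.0
total delta [-4.22  4.55  4.  ] rot [-0.    0.03 -0.03]
```

>>> arm_command --delta_pos '[[-0.3, 0, 0], [-0.6, 0, 0], [-0.8, 0, 0], [-0.8, 0, 0], [-0.8, 0.1, 0.2], [-0.5, 0.5, 0.5], [-0.1, 0.8, 0.6], [0, 0.9, 0.7], [0, 0.9, 0.7], [0, 0.7, 0.5]]' --rotation '[[0, 0, 0], [0, 0, 0], [0, 0, 0], [0, 0, 0], [0, 0, 0], [0, 0, 0], [0, 0, 0], [0, 0, 0], [0, 0, 0], [0, 0, 0]]'

```text
clock: 40.05
position: [0.5481, 0.2695, 0.2017]
tool_rot: [0.891, 1.567, 0.511]
force: [-0.5, -0.8, -0.4]
grip_width: 0.0497
```

Run:
```python
from h import *
go([.5761,.2787,.2],-26.2)
```

```text
pos [0.5481 0.2695 0.2017] jaw 68.2 q7 0.71 F [-0.5 -0.8 -0.4] grip 0.0497 t 40.0
total delta [0.06 0.63 0.75] rot [-1.427e+01  4.000e-02 -1.000e-02]
```

>>> arm_command --delta_pos '[[0, 0.3, 0.35], [0, 0.1, 0.2], [0, 0, 0], [0, 0, 0], [0, 0, 0], [0, 0, 0], [0, 0, 0], [0, 0, 0], [0, 0, 0], [0, 0, 0]]' --rotation '[[0.4, 0, 0], [0.8, 0, 0], [1, 0, 0], [1, 0, 0], [1, 0, 0], [1, 0, 0], [1, 0, 0], [1, 0, 0], [1, 0, 0], [1, 0, 0]]'

```text
clock: 41.05
position: [0.5692, 0.2754, 0.207]
tool_rot: [2.33, 1.567, 0.95]
force: [-0.6, -0.4, -1.2]
grip_width: 0.0497
```

>>> arm_command --delta_pos '[[0, 0, 0], [0, 0, 0], [0, 0, 0], [0, 0, 0], [0, 0, 0], [0, 0, 0], [0, 0, 0], [0, 0, 0]]' --rotation '[[1, 0, 0], [1, 0, 0], [1, 0, 0], [1, 0, 0], [1, 0, 0], [0.7, 0, 0], [0.2, 0, 0], [0, 0, 0]]'

```text
clock: 41.85
position: [0.5669, 0.276, 0.2116]
tool_rot: [-2.655, 1.565, 1.603]
force: [-0.4, -0.1, -0.6]
grip_width: 0.0496
```

Run:
```python
from h import *
go([.5761,.2787,.2],-26.2)
```

```text
pos [0.5669 0.276  0.2116] jaw -26.0 q7 -0.66 F [-0.4 -0.1 -0.6] grip 0.0496 t 41.9
total delta [ 0.39  0.24 -0.21] rot [ 0.03 -0.05  0.03]
```

Run:
```python
from h import *
c=optics.camera_params('wrist'); im=optics.grab_frame('wrist')
p=proj(c,[[.5761,.2787,.045],[.5761,.2787,.0],[.666,.2345,.031]]); print(p.round(1))
import pickle;pickle.dump(c,open('pics/w11.pkl','wb'))
cv2.imwrite('pics/w11.png',im[60:,60:580,::-1])
```

```text
[[326.2 215.3]
 [325.  202. ]
 [456.5 211.2]]
```

View pics/w11.png

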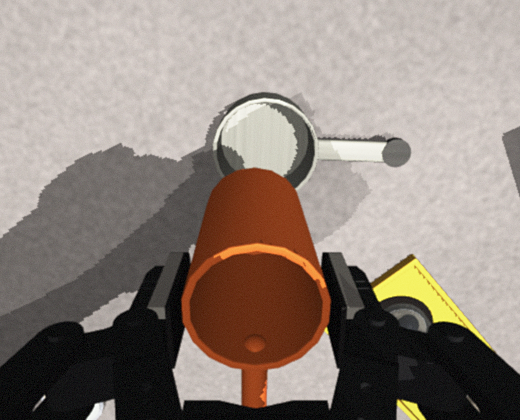

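Run:
```python
from h import *
import pickle;c=pickle.load(open('pics/w11.pkl','rb'))
print(ray(c,[(326,209.5),(326,211)],.045), ray(c,[(326,207.7),(380,209.5),(457,212)],.031))
a=ray(c,[(380,209.5),(457,212)],.031); print(np.degrees(np.arctan2(*(a[1]-a[0])[1::-1])), np.linalg.norm(a[1]-a[0]))
# held cup: rim centre at z = TCP+.0125 
z=monitor.observe()['position'][2]+.085-.0728
print('held cup rim',ray(c,(256+60,305+60),z),z)
go([.5745,.2815,.078],-27.0)
```

```text
[[0.57782005 0.28270222 0.045     ]
 [0.57733422 0.28168627 0.045     ]] [[0.57725483 0.28081712 0.031     ]
 [0.61384109 0.26141483 0.031     ]
 [0.66616329 0.23372672 0.031     ]]
-27.88711423807326 0.05919665827414987
held cup rim [[0.56718245 0.2770875  0.22387051]] 0.22387051180438108
pos [0.567  0.276  0.2117] jaw -26.0 q7 -0.66 F [ 0.6 -0.1 -1.1] grip 0.0495 t 41.9
total delta [ 4.46  0.16 -0.25] rot [ 0.16 -0.05  0.03]
```

>>> arm_command --delta_pos '[[0.1, 0.22, -0.25], [0.1, 0, 0], [0, 0, 0], [0, 0, 0]]' --rotation '[[0.1, -0.04, 0.03], [0, 0, 0], [0, 0, 0], [0, 0, 0]]'

```text
clock: 42.3
position: [0.577, 0.2801, 0.2052]
tool_rot: [2.99, 1.57, 0.958]
force: [0.8, -0.4, -1.0]
grip_width: 0.0495
```

Run:
```python
from h import *
go([.5767,.2805,.0785],-26.7)
```

```text
pos [0.577  0.2801 0.2052] jaw -26.4 q7 -0.67 F [ 0.8 -0.4 -1. ] grip 0.0495 t 42.3
total delta [ 4.22 -0.01 -0.  ] rot [ 0.04 -0.01 -0.  ]
```

>>> arm_command --delta_pos '[[0.2, 0, 0], [0.5, 0, 0], [0.7, 0, 0], [0.7, 0, 0], [0.6, 0, 0], [0.3, 0, 0], [0.1, 0, 0], [0, 0, 0]]' --rotation '[[0, 0, 0], [0, 0, 0], [0, 0, 0], [0, 0, 0], [0, 0, 0], [0, 0, 0], [0, 0, 0], [0, 0, 0]]'

```text
clock: 43.1
position: [0.5755, 0.2793, 0.1037]
tool_rot: [-0.828, 1.569, -2.86]
force: [0.6, 0.4, -0.8]
grip_width: 0.0499
```

Run:
```python
from h import *
go([.5767,.2805,.0785],-26.7)
```

```text
pos [0.5755 0.2793 0.1037] jaw -26.4 q7 -0.61 F [ 0.6  0.4 -0.8] grip 0.0499 t 43.1
total delta [ 0.84  0.02 -0.06] rot [0.05 0.01 0.01]
```

>>> arm_command --delta_pos '[[0.2, 0.02, -0.06], [0.3, 0, 0], [0.25, 0, 0], [0.05, 0, 0], [0, 0, 0]]' --rotation '[[0, 0, 0], [0, 0, 0], [0, 0, 0], [0, 0, 0], [0, 0, 0]]'

```text
clock: 43.6
position: [0.5778, 0.2812, 0.0792]
tool_rot: [3.004, 1.57, 0.972]
force: [0.0, -0.7, -0.6]
grip_width: 0.0498
```

Run:
```python
from h import *
go([.5767,.2805,.0783],-26.7)
```

```text
pos [0.5778 0.2812 0.0792] jaw -26.4 q7 -0.6 F [ 0.  -0.7 -0.6] grip 0.0498 t 43.6
total delta [ 0.03 -0.02  0.04] rot [ 0.05 -0.01 -0.  ]
```

>>> arm_command --delta_pos '[[0.05, -0.02, 0.03], [0, 0, 0], [0, 0, 0]]' --rotation '[[0, 0, 0], [0, 0, 0], [0, 0, 0]]'

```text
clock: 43.9
position: [0.5772, 0.2808, 0.0783]
tool_rot: [2.787, 1.568, 0.756]
force: [0.0, -0.2, -1.6]
grip_width: 0.0495
```

>>> arm_command --delta_pos '[[0, 0, 0], [0, 0, 0], [0, 0, 0], [0, 0, 0], [0, 0, 0]]' --rotation '[[0, 0, 0], [0, 0, 0], [0, 0, 0], [0, 0, 0], [0, 0, 0]]' --gripper -0.7

```text
clock: 44.4
position: [0.5773, 0.2809, 0.0787]
tool_rot: [2.757, 1.568, 0.726]
force: [0.3, -0.2, 0.3]
grip_width: 0.0727
```

>>> arm_command --delta_pos '[[-0.2, 0, 0], [-0.5, 0, 0], [-0.8, 0, 0], [-0.8, 0, 0], [-0.8, 0, 0], [-0.8, 0, 0], [-0.6, 0, 0], [-0.2, 0, 0], [0, 0, 0]]' --rotation '[[0, 0, 0], [0, 0, 0], [0, 0, 0], [0, 0, 0], [0, 0, 0], [0, 0, 0], [0, 0, 0], [0, 0, 0], [0, 0, 0]]'

```text
clock: 45.3
position: [0.5773, 0.2797, 0.2333]
tool_rot: [2.623, 1.564, 0.59]
force: [0.0, 0.3, -0.2]
grip_width: 0.0725
```

Run:
```python
from h import *
go([.26,.568,.245])
c=optics.camera_params('wrist'); im=optics.grab_frame('wrist')
import pickle;pickle.dump(c,open('pics/w12.pkl','wb'))
print(proj(c,[[.577,.281,.045],[.577,.281,.09]]).round(1))
cv2.imwrite('pics/w12.png',im[:,:,::-1])
```

```text
pos [0.5773 0.2797 0.2333] jaw -26.5 q7 -0.68 F [ 0.   0.3 -0.2] grip 0.0725 t 45.3
total delta [ -0.41 -13.75  -3.89] rot [ 0.   -0.05 -0.03]
[[314.1 215.3]
 [314.1 231.5]]
```

>>> arm_command --delta_pos '[[0, -0.3, -0.1], [0, -0.7, -0.2], [0, -0.9, -0.25], [0, -0.9, -0.25], [0, -0.9, -0.25], [0, -0.9, -0.25], [0, -0.9, -0.25], [0, -0.9, -0.25], [0, -0.7, -0.2], [0, -0.3, -0.1]]' --rotation '[[0, 0, 0], [0, 0, 0], [0, 0, 0], [0, 0, 0], [0, 0, 0], [0, 0, 0], [0, 0, 0], [0, 0, 0], [0, 0, 0], [0, 0, 0]]'

```text
clock: 46.35
position: [0.3927, 0.4407, 0.2226]
tool_rot: [-0.17, 1.562, -2.203]
force: [-0.9, -0.2, 0.5]
grip_width: 0.0726
```

Run:
```python
from h import *
go([.26,.568,.245])
w=cv2.imread('pics/w12.png'); 
t=optics.grab_frame('top')[:,:,::-1]; s=optics.grab_frame('scene')[:,:,::-1]
cv2.imwrite('pics/top2.png',t);cv2.imwrite('pics/scene2.png',s)
a=cv2.resize(t[110:230,150:490],(800,282),interpolation=2)
b=cv2.resize(w[140:320,200:440],(424,318)); d=cv2.resize(s[140:440,190:540],(371,318))
cv2.imwrite('pics/final.png',np.vstack([a,np.hstack([b,d,np.zeros((318,5,3),np.uint8)])]))
```

```text
pos [0.3927 0.4407 0.2226] jaw -26.5 q7 -1.07 F [-0.9 -0.2  0.5] grip 0.0726 t 46.4
total delta [-0.75 -5.85 -1.81] rot [0.   0.09 0.01]
```

View pics/final.png

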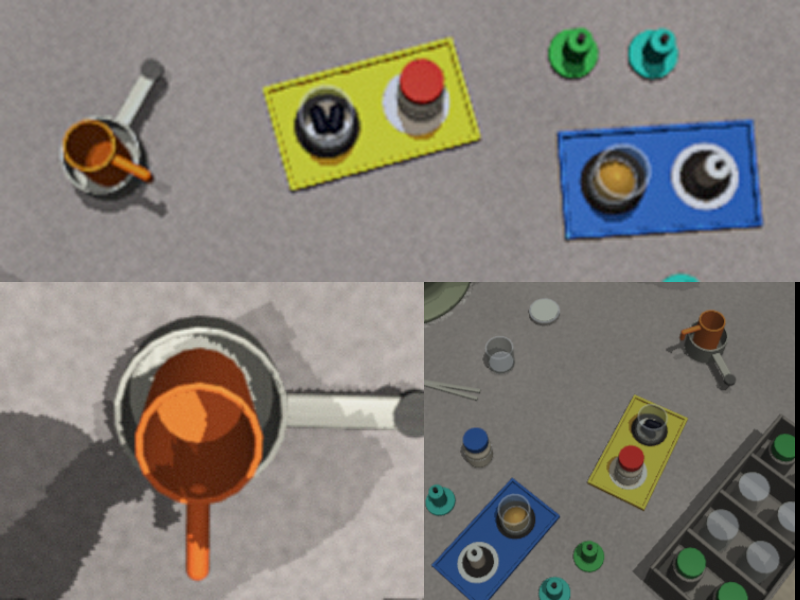

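Run:
```python
from h import *
bot.job_done()
print(monitor.observe()['clock'])
```

```text
the job is handed in; nothing more can be done
the job is handed in; nothing more can be done
```

All three kits are made up in the order asked, and the job was handed in at about 46.5 s on the robot's clock.

- **Blue tray:** the limpet beaker stands on the black mat and the air stone on the white mat.
- **Yellow tray:** the mussel beaker stands on the black mat and the red-capped bottle on the white mat.
- **Dippers:** the small orange dipper stands upright inside the big steel one, with its handle about 90° from the big one's handle.

**Last checks:** pictures from the top, scene and wrist cameras show every piece upright and near the middle of its place. I judged each piece's centring on its mat by eye. The small dipper sits within about 2 mm of the centre of the big one. The blue-capped bottle and the green and turquoise look-alikes were not touched. The wrist force read under about 7 N whenever I checked it.

**Disagreements:**
- The top camera placed some pieces 2 to 4 mm off from the wrist camera, so I used the wrist values for the grasps and the nesting. The trays and mats came from the top view and agreed with the wrist view to 1 to 2 mm.
- The big dipper's handle direction read −26° in one view and −28° in the other, so the quarter turn is good to about 2°.

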